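Scrape the slugs off the clicking press's cutting board

TASK

Take the scraper block from the tool tray and wipe all four punched-out slugs off the press's white cutting board, over its front edge into the scrap tray. Lean the scraper in under the beam, set its edge down on the board behind the slugs that lie there and draw it forward, kept lightly pressed on the board right up to the front edge, without digging in or touching the slugs with the fingers. Then stand the scraper upright in its tool tray again; leave the cutting die on the board, the cement tin and the mallet where they are.

Things in the scene. Friction and masses are not known exactly. Their poses are not given: they have to be found in the camera images.
- press: Bench-top swing-arm leather clicking press, fixed, grey. Origin on the bench (z = 0) under the centre of the cutting board; x points from the board's front edge (robot side) to its back, y to the left, z up. Bed x -135 to 170, y -175 to 300, 50 mm high. Column at x 60, y 235 mm (hub 112 mm across) carries the beam and a handwheel, up to 345 mm high; nothing of it is to be moved
- board_front (a point): Middle of the top front edge of the white nylon cutting board (press x -125, y 0, z 75 mm), axes of the press. The board is flat, 250 (x) x 320 (y) mm, 75 mm above the bench at this edge; its underlay is crushed, so it slopes down evenly to the back, by 0 to 10 mm over its length, each time different: feel for it. 3 to 10 N wipes well; more than 30 N scores it
- beam_front (a point): Lower front edge of the beam over the board's middle line (press x 0, y 0, z 195 mm), axes of the press. The fixed beam covers x 0 to 120, y -140 to 190 mm with an 18 mm steel plate, about 120 mm clear over the board; the arm casting on it (x 44 to 96, y -100 to 230) reaches 259 mm above the bench. A pull handle on its right end: x 38 to 102, to y -142, 240 mm high
- scrap_tray (a point): Centre of the inner floor (5 mm above the bench) of the open steel scrap tray hung along the front of the bed, axes of the press. Inside 99 (x) x 334 (y) mm; rim 42 mm above this point, 28 mm lower than the board's top; its back wall is just in front of the bed, below the board's front edge
- scraper: Scraper block, about 0.3 kg, standing in the tool tray. Foot 30 (x) x 110 (y) x 40 mm high, its lowest 14 mm hard black rubber with square edges, the rest wood; on it a straight wooden handle 24 (x) x 40 (y) mm, 40 to 125 mm above the underside. Origin at the centre of the underside, z up the handle. Leaned over, either long lower edge (x = -15 or 15 mm) is the wiping edge
- scraper_foot (a point): Centre of the scraper's underside (same axes as the scraper)
- scraper_handle (a point): Point on the scraper's handle, on its centre line 98 mm above the underside, a good place to grasp (40 mm across y, 24 mm across x)
- tool_tray: Fixed shallow aluminium tray, 135 (x) x 165 (y) mm outside, rim 10 mm high, walls and floor 3 mm; origin at the centre of its underside on the bench. The scraper starts in it and ends in it. It may stand nearer or farther than the cement tin
- slug1: Loose flat slug of stiff brown sole sheet, disc of 38 mm diameter, 6 mm thick, about 11 g; origin at the centre of its underside. The slugs lie on the right and middle of the board (press y -125 to 30 mm), two of them under or half under the beam's front edge (centres within 10 mm of it, so parts of them up to 32 mm behind it)
- slug2: Loose flat slug of the same sheet, a rectangle 26 (x) x 40 (y) mm, 6 mm thick; origin at the centre of its underside
- slug3: Loose flat slug of the same sheet, tongue-shaped, 32 (x) x 38 (y) mm, 6 mm thick; origin on its underside, 14 mm from its square end and 24 mm from its round end
- slug4: Loose flat slug of the same sheet, a disc of 34 mm diameter, 6 mm thick; origin at the centre of its underside
- die: Loose steel-rule cutting die, a square frame 50 x 50 x 32 mm high, left standing on the left of the board (press frame y about 115 mm); origin at the centre of its underside. To be left alone
- cement_tin: Loose round tin of cement, 76 mm diameter, 85 mm high, standing on the bench beside the tool tray; origin at the centre of its underside. To be left alone
- mallet: Loose round mallet standing on its head on the bench to the left of the scrap tray: white head 68 mm across and 85 mm high, wooden handle above it to 200 mm; origin at the centre of its underside. To be left alone

How it is judged (in metres and radians):
On the way, in this order (a step that is already met when the one before it is completed fails the run):
1. the scraper's edge is set down on the board, pressed lightly, under the beam behind the slugs (contact force between scraper and press above 1 N and x of scraper_foot in the frame of beam_front above 0.01 m), for 0.1 s.
2. the scraper, still pressed on the board, has been drawn to within 40 mm of the front edge (contact force between scraper and press above 1 N and x of scraper_foot in the frame of board_front below 0.05 m), for 0.1 s.
3. all four slugs are in the scrap tray (x of slug1 in the frame of scrap_tray between -0.055 and 0.055 m and y of slug1 in the frame of scrap_tray between -0.17 and 0.17 m and z of each of slug1, slug2, slug3, slug4 in the frame of scrap_tray below 0.04 m and x of slug2 in the frame of scrap_tray between -0.055 and 0.055 m and y of slug2 in the frame of scrap_tray between -0.17 and 0.17 m and x of slug3 in the frame of scrap_tray between -0.055 and 0.055 m and y of slug3 in the frame of scrap_tray between -0.17 and 0.17 m and x of slug4 in the frame of scrap_tray between -0.055 and 0.055 m and y of slug4 in the frame of scrap_tray between -0.17 and 0.17 m), for 0.2 s.
At the end, for the whole second after the job is handed in: All four slugs lie in the scrap tray (origins under 40 mm above its floor, within its walls); the scraper stands upright (0.1 rad) and at rest on the tool tray's floor, within 50 mm of its centre in x and y; die, tin and mallet are within 12 mm of where they were (all of step 3 and x of scraper in the frame of tool_tray between -0.05 and 0.05 m and y of scraper in the frame of tool_tray between -0.05 and 0.05 m and z of scraper in the frame of tool_tray below 0.012 m and angle between scraper's own z axis and vertical below 0.1 rad and linear speed of scraper below 0.02 m/s and distance of each of die, cement_tin, mallet from where it was at the start of the episode below 0.012 m); the robot touches nothing.
It fails at once if the scraper digs into the board or is knocked against the press (more than 30 N) (contact force between scraper and press above 30 N).
It fails at once if the fingers touch a slug (contact force between the fingers and slug1 above 0.5 N or contact force between the fingers and slug2 above 0.5 N or contact force between the fingers and slug3 above 0.5 N or contact force between the fingers and slug4 above 0.5 N).
It fails at once if the die, tin or mallet is pushed away (distance of any of die, cement_tin, mallet from where it was at the start of the episode above 0.012 m).
It also fails if it takes over 66 s, if anything falls off the work surface, if the arm or the gripper's body presses on something with over 40 N, if the wrist force passes 120 N, or if a joint passes its speed limit or range.

ROBOT

A 6-joint arm with a two-finger parallel gripper is mounted at the origin on the work surface. World frame = base frame: x ahead of the robot, y to its left, z up, the work surface at z = 0. Lengths are in m, angles in degrees, forces in N, time in s.
With the tool pointing down it reaches from about 0.375 to 0.9 m from the base axis. Payload 3.1 kg.
Tool frame: the origin (TCP) lies at the very end of the fingers, on their centre line; the grasp point (between the pads) lies 19 mm behind it; z points along the fingers, x is the direction in which the jaws open and shut, and the axes are right-handed (so a half turn about z gives the same grasp; the last joint's range is limited). The gripper opens to 87 mm and grips with 3 to 60 N. Pads are 19 mm wide; open, the fingers measure 117 mm over their backs; the gripper's body (75 mm by 190 mm) begins 51 mm behind the grasp point.
Start: joints at [-75.143, 30.224, 82.088, -0, 67.689, -10.227], TCP at [0.265, -0.566, 0.223] pointing down, gripper open.
Joint ranges: [-176.69, 176.69], [-43.24, 126.21], [12.49, 139.97], [-82, 262], [0, 151.66], [-163.58, 163.58]. Speed limits (degrees/s): [159.86, 159.86, 180, 180, 180, 180].

INTERFACE

Orientations are given as a 3x3 rotation matrix whose columns are the frame's x, y, z axes.
In Python, from rig import bot gives the robot as it stands.
- The arm moves only by the tool arm_command, never from a script. Its argument "plan" is a list of rows, each an object of numbers: "claw": the opening, from 0 (shut) to 1 (fully open); "dx", "dy", "dz": the shift along the tool's x, y, z in cm; "twist": the turn about the tool's z in degrees. A call has 1 to 8 rows; each row is the pose to reach, as a shift and turn from the pose measured when the call began, along the tool's axes at that moment; what a row does not reach only later rows make up. A row lasts 1/12 s, in which the tool goes at most 41.7 mm and 7.16 degrees, less where a joint would pass 70% of its speed; a pose out of reach is approached as far as the arm can. A call with a gripper value outside its range is refused whole. The fingers move at their own pace and stop on an object; the grip force is fixed at half the most. Time passes only in rows, so rows that repeat a pose let the fingers close. It gives the time, the measured TCP pose, the force and the opening at its end, in the units of the state.
- bot.read_state(): the state, without advancing time (a new reading comes with each control period).
- bot.capture(name): name is "side" or "top"; returns the picture (400x640x3 uint8, red, green, blue); there is no depth.
- bot.calibration(name): a dict with "intrinsics" (3x3 intrinsics, pixels), "k1" (the pictures are not rectified: a ray, as slopes to the right and down, at radius r is drawn at 1 + k1 r^2 times it, then the intrinsics apply), "rvec" (rotation vector, rad) and "tvec" (3), from world to camera coordinates, as OpenCV has them. Camera axes: x right, y down, z forward; pixel columns grow to the right and rows downward; lengths in m; the calibration is good to about 2 mm. A picture is of the moment at which its call begins. calibration takes no time and is no camera call.
- bot.hand_in(): hands the job in, once; it reports no verdict.
The state is a dict: "time_s": time; "joint_positions": joint angles; "qvel": joint speeds; "tau": joint torques, N m; "position": TCP position; "tcp_rot": TCP orientation; "force": force on the tool from outside, world axes, zero at the start; "moment": the same for the moment, N m; "opening": opening from 0.0 (shut) to 1.0 (fully open).
Only numpy, scipy, OpenCV 4.12 (cv2) and the standard library are available. Lean on these libraries where they do the work, as an engineer would, in place of code of your own. Each camera call takes 0.05 s, during which the arm holds its last target.

## Working session

There is one attempt and no reset: what is moved stays moved. The work goes in short steps, Python scripts to look and compute and a tool call to move; the robot and the scene stay as the last step left them, time stands still between calls to the robot, and variables do not carry over. Pictures are saved under pics/ and viewed, and the job is handed in when it is done.

Besides the shell and the picture viewer there is one more tool, called after ">>>" by a JSON object that holds its "method" and its "body". arm_command: Moves the arm, as the interface text tells. Its arguments: {"type":"object","properties":{"plan":{"type":"array"}},"required":["plan"]}

```bash
ls; mkdir -p pics; python3 - <<'E'
from rig import bot
import cv2
print(bot.read_state())
for n in ("side","top"):
    c=bot.calibration(n);print(n,c)
    cv2.imwrite(f"pics/{n}0.png",bot.capture(n)[:,:,::-1])
E
```

```text
pics
{'time_s': 0.0, 'joint_positions': array([-7.51437178e+01,  3.02785890e+01,  8.21545472e+01, -1.94901851e-03,
        6.76855641e+01, -1.02274861e+01]), 'qvel': array([ 0.05847976,  0.06775693, -0.05121057, -0.05513097, -0.01541271,
       -0.06089277]), 'tau': array([-1.30293383e-04, -4.40041959e+01, -1.76596624e+01,  6.34090765e-02,
        5.82580583e-02, -1.63943096e-04]), 'position': array([ 0.26479844, -0.5653627 ,  0.22158584]), 'tcp_rot': array([[ 4.23954015e-01, -9.05683542e-01, -5.61594484e-04],
       [-9.05681409e-01, -4.23954253e-01,  1.99438905e-03],
       [-2.04437571e-03, -3.36903562e-04, -9.99997854e-01]]), 'force': array([-0.24520566,  0.17184198,  0.49133387]), 'moment': array([-0.03135927,  0.06659258,  0.009781  ]), 'opening': 1.0019350590666563}
side {'intrinsics': array([[506.56572452,   0.        , 318.72464271],
       [  0.        , 506.56572452, 192.54194427],
       [  0.        ,   0.        ,   1.        ]]), 'k1': -0.11999781086096319, 'rvec': array([ 0.73417583, -2.62274576,  1.05891218]), 'tvec': array([0.45700935, 0.25419518, 1.48828657])}
top {'intrinsics': array([[403.03948749,   0.        , 317.109269  ],
       [  0.        , 403.03948749, 202.43874542],
       [  0.        ,   0.        ,   1.        ]]), 'k1': -0.0011587428589447456, 'rvec': array([ 2.15508767, -2.18177392,  0.07222618]), 'tvec': array([0.04824054, 0.49640179, 1.15960225])}
```

View pics/side0.png

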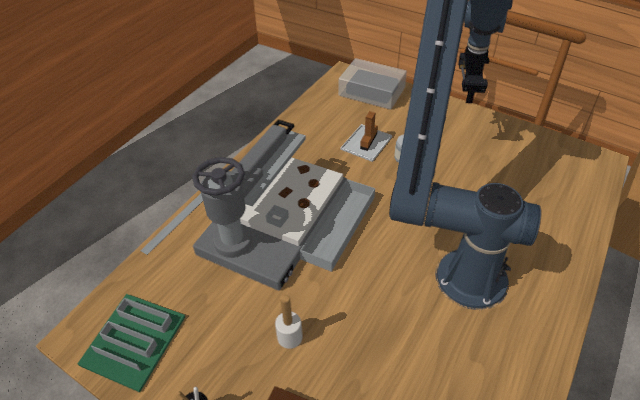

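View pics/top0.png

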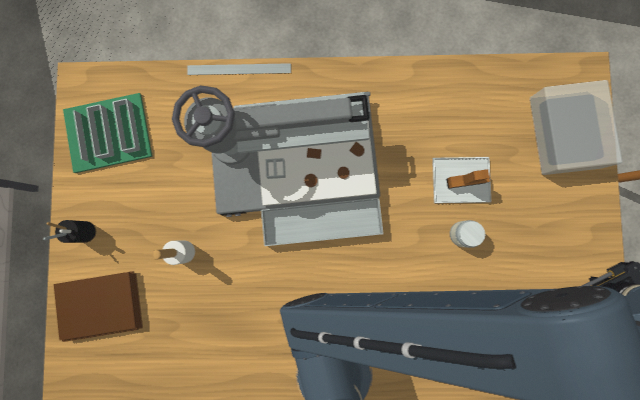

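```bash
cat > h.py <<'E'
import numpy as np, cv2
from rig import bot
def cal(n):
    c=bot.calibration(n);K=c["intrinsics"];R=cv2.Rodrigues(c["rvec"])[0];return K,c["k1"],R,c["tvec"]
def unproj(n,u,v,z):
    K,k1,R,t=cal(n)
    p=cv2.undistortPoints(np.array([[[u,v]]],float),K,np.array([k1,0,0,0.]))[0,0]
    d=R.T@np.array([p[0],p[1],1]);o=-R.T@t
    return o+d*(z-o[2])/d[2]
def proj(n,P):
    K,k1,R,t=cal(n)
    return cv2.projectPoints(np.asarray(P,float).reshape(-1,3),R,t,K,np.array([k1,0,0,0.]))[0][:,0]
def crop(src,out,x0,x1,y0,y1,s):
    im=cv2.imread(src)[y0:y1,x0:x1]
    im=cv2.resize(im,None,fx=s,fy=s,interpolation=cv2.INTER_CUBIC)
    for x in range((x0+9)//10*10,x1,10):
        cv2.line(im,((x-x0)*s,0),((x-x0)*s,4 if x%50 else 12),(0,0,255),1)
        if x%20==0: cv2.putText(im,str(x),((x-x0)*s,20),0,.4,(0,0,255),1)
    for y in range((y0+9)//10*10,y1,10):
        cv2.line(im,(0,(y-y0)*s),(6,(y-y0)*s),(0,0,255),1)
        if y%20==0: cv2.putText(im,str(y),(8,(y-y0)*s+4),0,.4,(0,0,255),1)
    cv2.imwrite(out,im)
E
python3 - <<'E'
from h import *
crop("pics/top0.png","pics/c1.png",205,395,90,250,4)
crop("pics/top0.png","pics/c2.png",425,505,145,255,5)
crop("pics/side0.png","pics/c3.png",190,390,95,270,4)
E
```

```text
(no output)
```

View pics/c1.png

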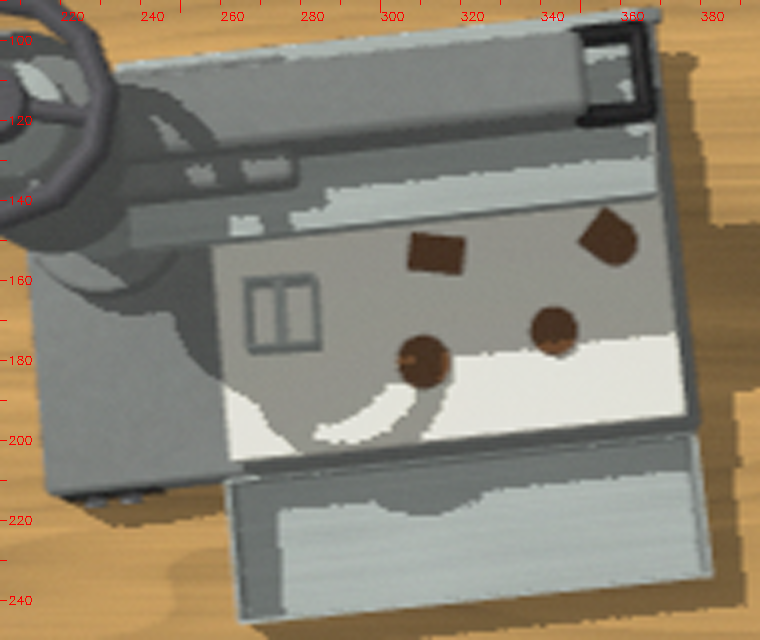

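View pics/c2.png

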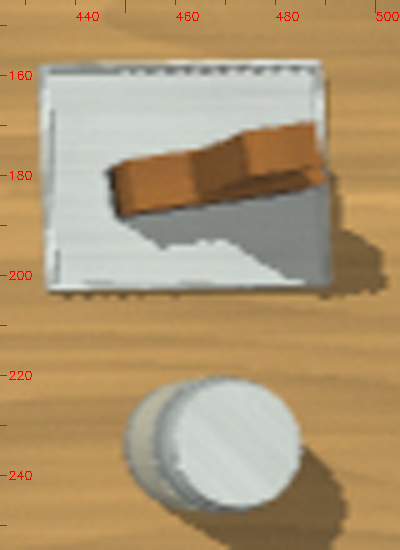

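View pics/c3.png

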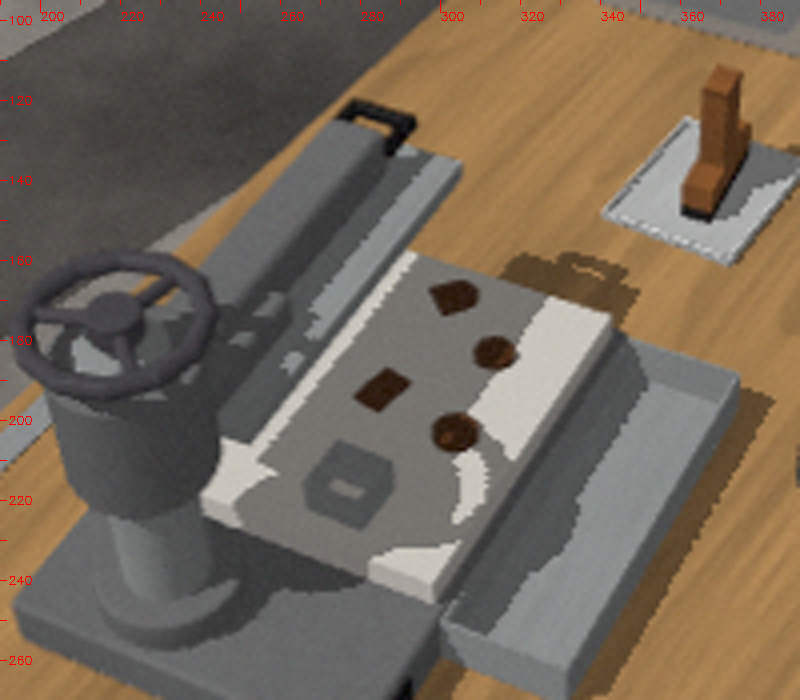

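```bash
cat > fit.py <<'E'
from h import *
from scipy.optimize import least_squares
def T(p,P):
    c,s=np.cos(p[2]),np.sin(p[2]);P=np.asarray(P,float).reshape(-1,3)
    return np.c_[p[0]+c*P[:,0]-s*P[:,1],p[1]+s*P[:,0]+c*P[:,1],P[:,2]]
def fit(obs,p0):
    def f(p): return np.concatenate([ (proj(n,T(p,P))[0]-uv) for n,P,uv in obs])
    r=least_squares(f,p0);print(np.round(r.fun.reshape(-1,2),1).tolist());return r.x
c1=lambda x,y:(205+x/4,90+y/4)
c2=lambda x,y:(425+x/5,145+y/5)
c3=lambda x,y:(190+x/4,95+y/4)
if __name__=="__main__":
    p=fit([("top",(-.125,.16,.075),c1(231,460)),("top",(-.125,-.16,.075),c1(687,414)),
     ("side",(-.125,-.16,.075),c3(612,320)),("side",(-.125,.16,.075),c3(435,583)),
     ("top",(0,-.14,.213),c1(656,193))],[.6,0,0])
    print("press",p[:2],np.degrees(p[2]))
    t=fit([("top",(.0675,.0825,.01),c2(40,65)),("top",(.0675,-.0825,.01),c2(322,61)),("top",(-.0675,.0825,.01),c2(47,291)),("top",(-.0675,-.0825,.01),c2(330,289))],[.6,-.4,0])
    print("tray",t[:2],np.degrees(t[2]))
    # scraper: foot top corner & handle top corners
    for n,cc in (("top",c2),):
        for uv in [(247,133),(243,180),(318,122),(320,165)]: print("handle top",unproj(n,*cc(*uv),.128))
        for uv in [(110,168),(122,217),(190,152)]: print("foot top",unproj(n,*cc(*uv),.043))
    for uv in [(713,66),(742,72),(735,92),(702,88)]: print("side handle top",unproj("side",*c3(*uv),.128))
    R=np.array([[np.cos(p[2]),-np.sin(p[2])],[np.sin(p[2]),np.cos(p[2])]])
    for nm,uv,uv2 in [("slug disc38",(424,363),(456,432)),("rect",(437,255),(383,390)),("tongue",(610,238),(455,296)),("disc34",(554,332),(495,352)),("die",(283,315),None)]:
        for n,q,cc in (("top",uv,c1),("side",uv2,c3)):
            if q: print(nm,n,np.round((R.T@(unproj(n,*cc(*q),.079)[:2]-p[:2]))*1000))
    w=unproj("top",*c2(232,442),.085);print("tin",w)
    w=unproj("side",*c3(0,0),.085)
    print("tray/press yaw")
E
python3 fit.py
```

```text
[[-0.3, 0.3], [-0.6, -0.1], [0.2, -1.4], [-0.3, 0.1], [0.3, 0.2]]
press [0.62536475 0.04660265] 5.2491055054091005
[[0.2, -0.1], [-0.3, 0.2], [0.1, -0.0], [0.0, -0.0]]
tray [ 0.55829248 -0.3861714 ] -0.34168107075639415
handle top [ 0.56475364 -0.37983644  0.128     ]
handle top [ 0.53954972 -0.37659819  0.128     ]
handle top [ 0.57012213 -0.41764733  0.128     ]
handle top [ 0.54701143 -0.41760233  0.128     ]
foot top [ 0.55899471 -0.33249912  0.043     ]
foot top [ 0.53055208 -0.33823979  0.043     ]
foot top [ 0.56761734 -0.37857765  0.043     ]
side handle top [ 0.57331051 -0.4098027   0.128     ]
side handle top [ 0.54627313 -0.41530753  0.128     ]
side handle top [ 0.53807172 -0.38529523  0.128     ]
side handle top [ 0.56649106 -0.37525695  0.128     ]
slug disc38 top [-71.  17.]
slug disc38 side [-71.  20.]
rect top [5. 1.]
rect side [4. 4.]
tongue top [   4. -122.]
tongue side [   3. -119.]
disc34 top [-59. -75.]
disc34 side [-58. -74.]
die top [-26. 113.]
tin [ 0.40097307 -0.38014867  0.085     ]
tray/press yaw
```

```bash
python3 - <<'E'
from fit import *
s=fit([("top",(.012,.02,.128),c2(247,133)),("top",(-.012,.02,.128),c2(243,180)),("top",(.012,-.02,.128),c2(318,122)),
("top",(.015,.055,.043),c2(110,168)),("top",(-.015,.055,.043),c2(122,217)),
("side",(.012,-.02,.128),c3(713,66)),("side",(-.012,-.02,.128),c3(742,72)),("side",(-.012,.02,.128),c3(735,92)),("side",(.012,.02,.128),c3(702,88))],[.556,-.397,.14])
print(s[:2],np.degrees(s[2]))
p=np.array([.62536,.0466,np.radians(5.249)])
R=np.array([[np.cos(p[2]),-np.sin(p[2])],[np.sin(p[2]),np.cos(p[2])]])
for nm,l in {"rect":[(410,232),(466,237),(462,275),(408,270)],"tongue":[(603,208),(578,240),(614,265),(636,248)]}.items():
  print(nm,[np.round((R.T@(unproj("top",*c1(*q),.079)[:2]-p[:2]))*1000).tolist() for q in l])
st=bot.read_state();r=st["tcp_rot"]
want=np.array([s[0],s[1],0.127])
print("delta world",want-st["position"], "tool",r.T@(want-st["position"])*100)
a=np.degrees(np.arctan2(r[1,0],r[0,0]));print("twist", a-(np.degrees(s[2])-90))
E
```

```text
[[-2.3, 0.5], [0.4, -0.1], [-1.6, 0.1], [2.2, -0.7], [1.8, -0.3], [1.3, -0.2], [0.2, -0.2], [-1.4, 1.0], [0.5, 0.5]]
[ 0.55492196 -0.39544785] 9.095930754272295
rect [[23.0, 18.0], [15.0, -21.0], [-12.0, -16.0], [-4.0, 22.0]]
tongue [[25.0, -119.0], [5.0, -99.0], [-16.0, -122.0], [-5.0, -139.0]]
delta world [ 0.29012438  0.16993646 -0.09465962] tool [ -3.07376547 -33.47712196   9.48389562]
twist 15.986253139284287
```

>>> {"method": "arm_command", "body": {"plan": [{"claw":1,"dx":-0.4,"dy":-4.1,"dz":0,"twist":4},{"claw":1,"dx":-0.7,"dy":-8.2,"dz":0,"twist":8},{"claw":1,"dx":-1.1,"dy":-12.3,"dz":0,"twist":12},{"claw":1,"dx":-1.4,"dy":-16.4,"dz":0,"twist":16},{"claw":1,"dx":-1.8,"dy":-20.5,"dz":0,"twist":16},{"claw":1,"dx":-2.1,"dy":-24.6,"dz":0,"twist":16},{"claw":1,"dx":-2.5,"dy":-28.7,"dz":0,"twist":16},{"claw":1,"dx":-2.9,"dy":-32.8,"dz":0,"twist":16}]}}

```text
time_s: 0.77
position: [0.5509, -0.3985, 0.2213]
tcp_rot: [[0.158, -0.987, -0.001], [-0.987, -0.158, 0.003], [-0.003, 0.001, -1.0]]
force: [0.4, -0.5, 0.2]
opening: 0.997
```

>>> {"method": "arm_command", "body": {"plan": [{"claw":1,"dx":0,"dy":0,"dz":0,"twist":0},{"claw":1,"dx":0,"dy":0,"dz":0,"twist":0}]}}

```text
time_s: 0.93
position: [0.5526, -0.3961, 0.2203]
tcp_rot: [[0.163, -0.987, -0.002], [-0.987, -0.163, 0.004], [-0.004, 0.002, -1.0]]
force: [-0.1, -0.3, 0.3]
opening: 1.002
```

>>> {"method": "arm_command", "body": {"plan": [{"claw":1,"dx":0.1,"dy":-0.3,"dz":3,"twist":0},{"claw":1,"dx":0.1,"dy":-0.3,"dz":6,"twist":0},{"claw":1,"dx":0.1,"dy":-0.3,"dz":9,"twist":0},{"claw":1,"dx":0.1,"dy":-0.3,"dz":11,"twist":0},{"claw":1,"dx":0.1,"dy":-0.3,"dz":13.1,"twist":0},{"claw":1,"dx":0.1,"dy":-0.3,"dz":13.1,"twist":0}]}}

```text
time_s: 1.43
position: [0.5509, -0.3948, 0.0841]
tcp_rot: [[0.16, -0.987, -0.011], [-0.987, -0.161, 0.011], [-0.012, 0.009, -1.0]]
force: [0.1, 0.3, -0.2]
opening: 1.001
```

```bash
python3 - <<'E'
from h import *
cv2.imwrite("pics/side1.png",bot.capture("side")[:,:,::-1])
crop("pics/side1.png","pics/s1.png",320,420,80,180,6)
print(bot.read_state()["position"])
E
```

```text
[ 0.55222509 -0.39574989  0.08654866]
```

View pics/s1.png

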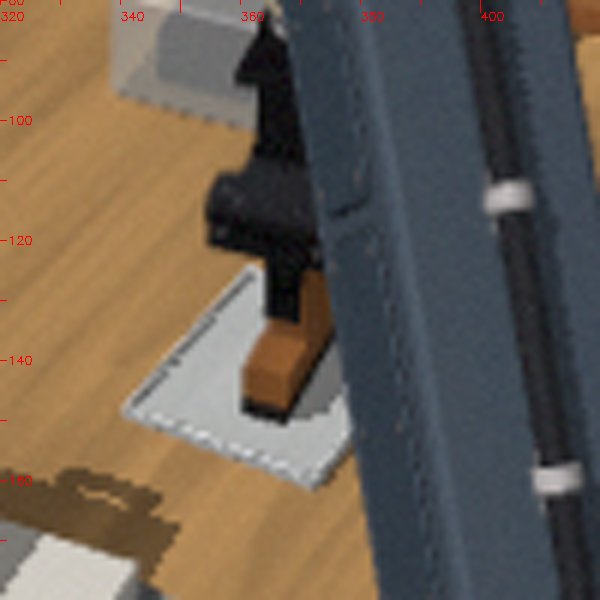

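>>> {"method": "arm_command", "body": {"plan": [{"claw":0,"dx":0,"dy":-0.2,"dz":-0.2,"twist":0},{"claw":0,"dx":0,"dy":-0.2,"dz":-0.2,"twist":0},{"claw":0,"dx":0,"dy":-0.2,"dz":-0.2,"twist":0},{"claw":0,"dx":0,"dy":-0.2,"dz":-0.2,"twist":0},{"claw":0,"dx":0,"dy":-0.2,"dz":-0.2,"twist":0},{"claw":0,"dx":0,"dy":-0.2,"dz":-0.2,"twist":0}]}}

```text
time_s: 1.98
position: [0.5545, -0.3956, 0.0894]
tcp_rot: [[0.161, -0.987, -0.007], [-0.987, -0.161, 0.007], [-0.008, 0.006, -1.0]]
force: [0.6, 0.4, -0.7]
opening: 0.63
```

>>> {"method": "arm_command", "body": {"plan": [{"claw":0,"dx":0,"dy":0,"dz":0,"twist":0},{"claw":0,"dx":0,"dy":0,"dz":0,"twist":0},{"claw":0,"dx":0,"dy":0,"dz":0,"twist":0},{"claw":0,"dx":0,"dy":0,"dz":0,"twist":0},{"claw":0,"dx":0,"dy":0,"dz":0,"twist":0}]}}

```text
time_s: 2.4
position: [0.555, -0.3962, 0.0898]
tcp_rot: [[0.161, -0.987, -0.006], [-0.987, -0.161, 0.006], [-0.007, 0.005, -1.0]]
force: [0.7, -0.5, 1.9]
opening: 0.459
```

>>> {"method": "arm_command", "body": {"plan": [{"claw":0,"dx":0,"dy":0,"dz":-1.5,"twist":0},{"claw":0,"dx":0,"dy":0,"dz":-3,"twist":0},{"claw":0,"dx":0.2,"dy":-2.5,"dz":-3.5,"twist":3},{"claw":0,"dx":0.4,"dy":-5,"dz":-3.5,"twist":6},{"claw":0,"dx":0.6,"dy":-7.5,"dz":-3.5,"twist":9.3},{"claw":0,"dx":0.6,"dy":-9.4,"dz":-3.5,"twist":9.3},{"claw":0,"dx":0.6,"dy":-9.4,"dz":-3.5,"twist":9.3},{"claw":0,"dx":0.6,"dy":-9.4,"dz":-3.5,"twist":9.3}]}}

```text
time_s: 3.07
position: [0.6486, -0.3854, 0.122]
tcp_rot: [[0.001, -1.0, -0.009], [-1.0, -0.001, 0.009], [-0.009, 0.009, -1.0]]
force: [-1.2, 0.2, -4.5]
opening: 0.454
```

```bash
python3 - <<'E'
from h import *
cv2.imwrite("pics/side2.png",bot.capture("side")[:,:,::-1])
crop("pics/side2.png","pics/s2.png",320,420,80,180,6)
s=bot.read_state();print(s["position"],s["force"],s["tcp_rot"])
E
```

```text
[ 0.64759035 -0.38579106  0.12210402] [-0.36576571  0.41264487 -4.45597114] [[ 3.09113601e-04 -9.99948661e-01 -1.01281872e-02]
 [-9.99960794e-01 -3.98715276e-04  8.84593880e-03]
 [-8.84952292e-03  1.01250557e-02 -9.99909581e-01]]
```

View pics/s2.png

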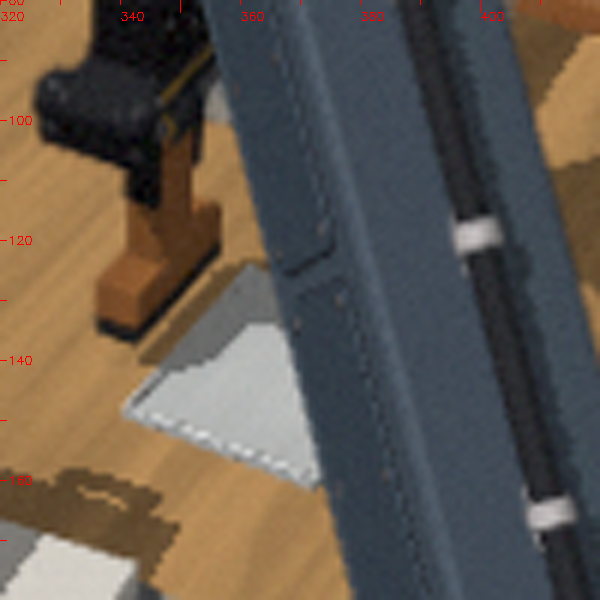

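>>> {"method": "arm_command", "body": {"plan": [{"claw":0,"dx":0,"dy":0,"dz":1.5,"twist":0},{"claw":0,"dx":0,"dy":0,"dz":2.8,"twist":0},{"claw":0,"dx":0,"dy":0.4,"dz":3.2,"twist":0},{"claw":0,"dx":0,"dy":1,"dz":3.3,"twist":0},{"claw":0,"dx":0,"dy":1.8,"dz":3.4,"twist":0},{"claw":0,"dx":0,"dy":2.6,"dz":3.4,"twist":0},{"claw":0,"dx":0,"dy":3.4,"dz":3.5,"twist":0},{"claw":0,"dx":0,"dy":4.2,"dz":3.6,"twist":0}]}}

```text
time_s: 3.78
position: [0.6058, -0.3852, 0.0867]
tcp_rot: [[-0.0, -1.0, -0.007], [-1.0, 0.0, 0.009], [-0.009, 0.007, -1.0]]
force: [5.3, 0.5, -4.3]
opening: 0.457
```

```bash
python3 - <<'E'
from h import *
cv2.imwrite("pics/side3.png",bot.capture("side")[:,:,::-1])
crop("pics/side3.png","pics/s3.png",320,420,80,180,6)
s=bot.read_state();print(s["position"],s["force"],s["tcp_rot"])
E
```

```text
[ 0.60389237 -0.38521538  0.08644369] [ 3.38867202  1.30647642 -3.07053835] [[-7.94119337e-04 -9.99956221e-01 -9.32342055e-03]
 [-9.99952271e-01  7.03257606e-04  9.74477300e-03]
 [-9.73778962e-03  9.33071407e-03 -9.99909052e-01]]
```

View pics/s3.png

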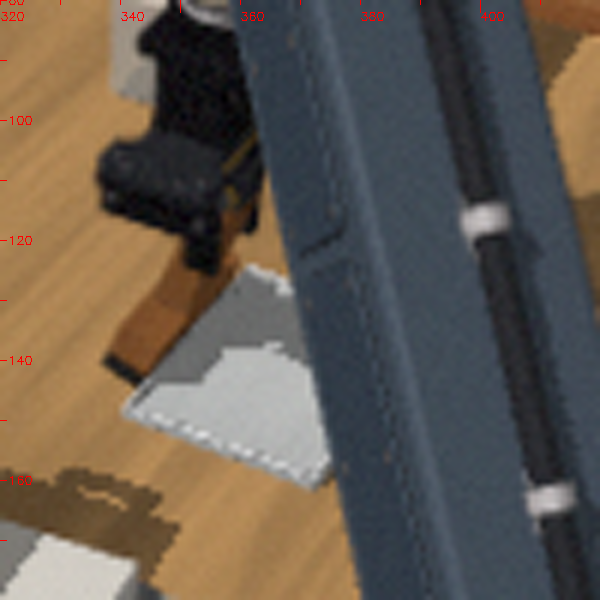

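>>> {"method": "arm_command", "body": {"plan": [{"claw":0,"dx":0,"dy":0.6,"dz":0.2,"twist":0},{"claw":0,"dx":0,"dy":1.3,"dz":0.5,"twist":0},{"claw":0,"dx":0,"dy":2.0,"dz":0.9,"twist":0},{"claw":0,"dx":0,"dy":2.7,"dz":1.4,"twist":0},{"claw":0,"dx":0,"dy":3.3,"dz":1.9,"twist":0},{"claw":0,"dx":0,"dy":3.9,"dz":2.5,"twist":0},{"claw":0,"dx":0,"dy":4.3,"dz":2.9,"twist":0},{"claw":0,"dx":0,"dy":4.6,"dz":3.2,"twist":0}]}}

```text
time_s: 4.5
position: [0.5564, -0.3856, 0.0545]
tcp_rot: [[-0.001, -1.0, -0.01], [-1.0, 0.001, 0.009], [-0.009, 0.01, -1.0]]
force: [0.9, -0.8, 3.1]
opening: 0.452
```

```bash
python3 - <<'E'
from h import *
cv2.imwrite("pics/side4.png",bot.capture("side")[:,:,::-1])
crop("pics/side4.png","pics/s4.png",320,420,80,180,6)
s=bot.read_state();print(s["position"],s["force"],s["tcp_rot"])
E
```

```text
[ 0.55588379 -0.38549116  0.05390181] [ 0.58162623 -1.71889858  3.14604288] [[-0.00121668 -0.99993551 -0.01129163]
 [-0.99995489  0.00111018  0.0094336 ]
 [-0.00942045  0.0113026  -0.99989175]]
```

View pics/s4.png

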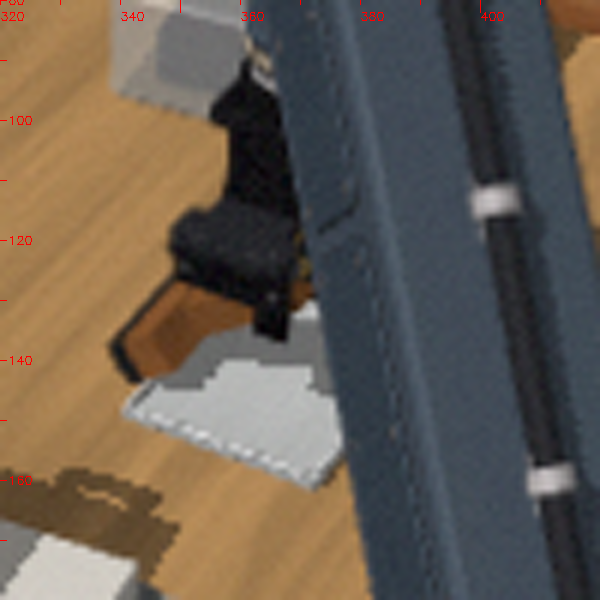

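>>> {"method": "arm_command", "body": {"plan": [{"claw":0,"dx":0,"dy":0.1,"dz":0.4,"twist":0},{"claw":0,"dx":0,"dy":0.2,"dz":0.7,"twist":0},{"claw":0,"dx":0,"dy":0.3,"dz":1.0,"twist":0},{"claw":0,"dx":0,"dy":0.3,"dz":1.0,"twist":0},{"claw":0,"dx":0,"dy":0.3,"dz":1.0,"twist":0}]}}

```text
time_s: 4.97
position: [0.5525, -0.3854, 0.0434]
tcp_rot: [[-0.001, -1.0, -0.012], [-1.0, 0.001, 0.01], [-0.01, 0.012, -1.0]]
force: [1.1, -0.6, -0.1]
opening: 0.459
```

```bash
python3 - <<'E'
from h import *
s=bot.read_state();print(s["position"],s["force"])
p=np.array([.62536,.0466]);a=np.radians(5.249);R=np.array([[np.cos(a),-np.sin(a)],[np.sin(a),np.cos(a)]])
for q in [(-.15,-.097),(-.044,-.097),(-.21,-.097),(-.15,.006),(-.044,.006),(-.21,.006)]: print(q,p+R@np.array(q))
E
```

```text
[ 0.55251782 -0.38541645  0.04343916] [ 1.12500654 -0.6307975  -0.11565702]
(-0.15, -0.097) [ 0.48486299 -0.06371587]
(-0.044, -0.097) [ 0.59041848 -0.05401854]
(-0.21, -0.097) [ 0.4251146  -0.06920492]
(-0.15, 0.006) [0.47544012 0.0388522 ]
(-0.044, 0.006) [0.58099561 0.04854953]
(-0.21, 0.006) [0.41569172 0.03336315]
```

>>> {"method": "arm_command", "body": {"plan": [{"claw":0,"dx":0,"dy":0,"dz":-3,"twist":0},{"claw":0,"dx":0,"dy":0,"dz":-6.5,"twist":0},{"claw":0,"dx":0,"dy":0.2,"dz":-10,"twist":0},{"claw":0,"dx":-1,"dy":0.8,"dz":-13,"twist":0},{"claw":0,"dx":-3,"dy":1.5,"dz":-16,"twist":-1},{"claw":0,"dx":-6,"dy":3,"dz":-17,"twist":-2},{"claw":0,"dx":-9.5,"dy":4.5,"dz":-17,"twist":-4},{"claw":0,"dx":-13,"dy":6,"dz":-17,"twist":-5.3}]}}

```text
time_s: 5.63
position: [0.4919, -0.2545, 0.2144]
tcp_rot: [[0.092, -0.996, -0.017], [-0.996, -0.093, 0.013], [-0.014, 0.016, -1.0]]
force: [0.0, 0.1, -4.6]
opening: 0.457
```

```bash
python3 - <<'E'
from h import *
s=bot.read_state();print(s["position"],s["force"]);r=s["tcp_rot"];print(r)
d=np.array([.475,-.065,.20])-s["position"];print(r.T@d*100, np.degrees(np.arctan2(r[1,0],r[0,0]))+90)
cv2.imwrite("pics/side5.png",bot.capture("side")[:,:,::-1])
E
```

```text
[ 0.4919267  -0.25453236  0.21442855] [ 0.04928376  0.10776724 -4.57534906]
[[ 0.09232452 -0.99558145 -0.01713918]
 [-0.99562568 -0.09254918  0.01281236]
 [-0.01434196  0.01588131 -0.99977102]]
[-19.00591019  -0.09182999   1.71437115] 5.297895429598455
```

View pics/side5.png

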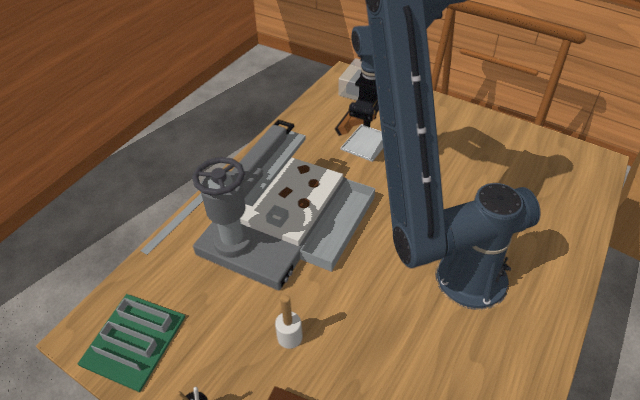

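>>> {"method": "arm_command", "body": {"plan": [{"claw":0,"dx":-3.5,"dy":0,"dz":0.3,"twist":0},{"claw":0,"dx":-7,"dy":0,"dz":0.6,"twist":0},{"claw":0,"dx":-10.5,"dy":0,"dz":1,"twist":0},{"claw":0,"dx":-14,"dy":0,"dz":1.4,"twist":0},{"claw":0,"dx":-17,"dy":0,"dz":1.7,"twist":0},{"claw":0,"dx":-19,"dy":0,"dz":1.7,"twist":0},{"claw":0,"dx":-19,"dy":0,"dz":1.7,"twist":0},{"claw":0,"dx":-19,"dy":0,"dz":1.7,"twist":0}]}}

```text
time_s: 6.35
position: [0.4638, -0.0523, 0.1999]
tcp_rot: [[0.099, -0.994, -0.036], [-0.995, -0.1, 0.029], [-0.032, 0.033, -0.999]]
force: [0.6, 0.1, -4.1]
opening: 0.453
```

```bash
python3 - <<'E'
from h import *
s=bot.read_state();print(s["position"],s["force"]);r=s["tcp_rot"];print(r)
cv2.imwrite("pics/side6.png",bot.capture("side")[:,:,::-1])
cv2.imwrite("pics/top6.png",bot.capture("top")[:,:,::-1])
crop("pics/side6.png","pics/s6.png",190,390,95,270,4)
crop("pics/top6.png","pics/t6.png",205,395,90,250,4)
E
```

```text
[ 0.46377488 -0.05232048  0.19989212] [ 0.60585989  0.14669975 -4.13935767]
[[ 0.09900689 -0.99443883 -0.03590326]
 [-0.99457183 -0.10005179  0.02857459]
 [-0.03200787  0.03287929 -0.99894667]]
```

View pics/s6.png

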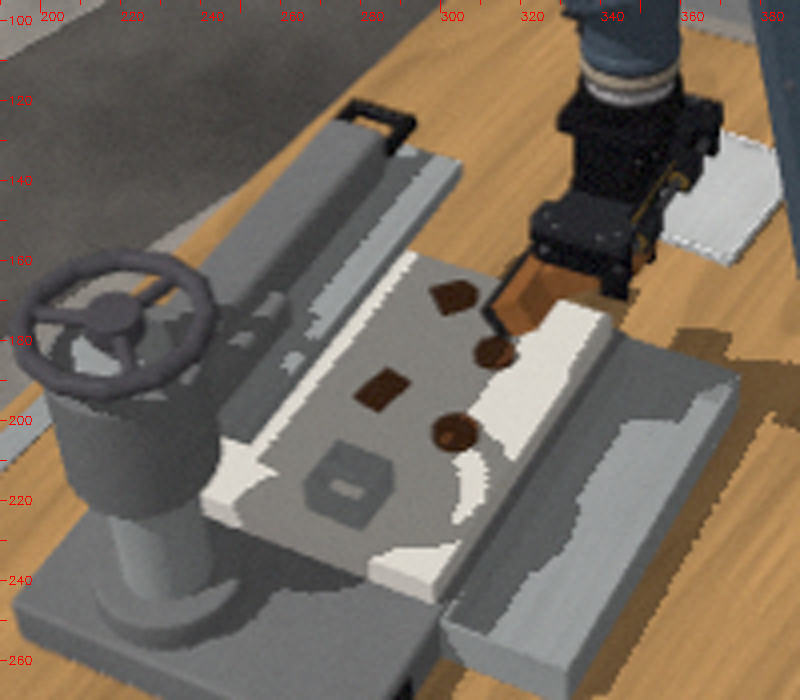

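View pics/t6.png

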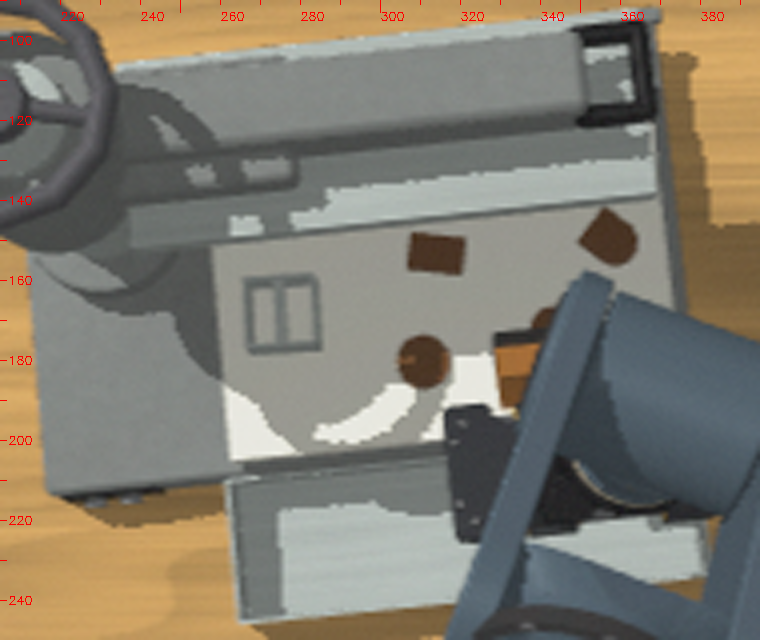

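>>> {"method": "arm_command", "body": {"plan": [{"claw":0,"dx":0,"dy":0,"dz":0,"twist":0},{"claw":0,"dx":0,"dy":0,"dz":0,"twist":0}]}}

```text
time_s: 6.62
position: [0.4654, -0.0554, 0.2001]
tcp_rot: [[0.095, -0.995, -0.034], [-0.995, -0.096, 0.027], [-0.031, 0.031, -0.999]]
force: [-0.0, 0.6, -5.0]
opening: 0.455
```

```bash
python3 - <<'E'
from h import *
s=bot.read_state();print(s["position"],s["force"]);r=s["tcp_rot"];print(r,s["joint_positions"],s["qvel"])
E
```

```text
[ 0.46541549 -0.0553539   0.20010807] [-2.10163439e-03  5.73879812e-01 -4.95322543e+00]
[[ 0.09483981 -0.99492855 -0.03350524]
 [-0.99502398 -0.095774    0.02747052]
 [-0.03054014  0.03073322 -0.99906094]] [-21.00655818  21.02912676 103.88564941   0.92682626  57.44585151
  63.00705558] [ 0.02964884 -0.19488273  0.0388265   0.24319494 -0.07962864  0.06472635]
```

>>> {"method": "arm_command", "body": {"plan": [{"claw":0,"dx":0,"dy":0,"dz":-4,"twist":0},{"claw":0,"dx":0,"dy":0,"dz":-8,"twist":0}]}}

```text
time_s: 6.78
position: [0.4655, -0.0577, 0.2784]
tcp_rot: [[0.093, -0.995, -0.043], [-0.995, -0.094, 0.031], [-0.035, 0.04, -0.999]]
force: [1.7, -0.7, -3.6]
opening: 0.457
```

>>> {"method": "arm_command", "body": {"plan": [{"claw":0,"dx":0,"dy":0,"dz":0,"twist":0},{"claw":0,"dx":0,"dy":0,"dz":0,"twist":0},{"claw":0,"dx":0,"dy":0,"dz":0,"twist":0}]}}

```text
time_s: 7.03
position: [0.4644, -0.0579, 0.2776]
tcp_rot: [[0.092, -0.995, -0.045], [-0.995, -0.093, 0.031], [-0.035, 0.042, -0.999]]
force: [-0.6, -0.7, -4.4]
opening: 0.456
```

>>> {"method": "arm_command", "body": {"plan": [{"claw":0,"dx":0,"dy":0,"dz":4,"twist":0},{"claw":0,"dx":0,"dy":0,"dz":8,"twist":0}]}}

```text
time_s: 7.2
position: [0.4616, -0.0561, 0.1972]
tcp_rot: [[0.091, -0.995, -0.041], [-0.995, -0.092, 0.03], [-0.033, 0.038, -0.999]]
force: [0.4, -0.4, -5.3]
opening: 0.46
```

>>> {"method": "arm_command", "body": {"plan": [{"claw":0,"dx":0,"dy":0,"dz":0,"twist":0},{"claw":0,"dx":0,"dy":0,"dz":0,"twist":0}]}}

```text
time_s: 7.37
position: [0.4582, -0.055, 0.1944]
tcp_rot: [[0.091, -0.995, -0.051], [-0.995, -0.092, 0.034], [-0.038, 0.048, -0.998]]
force: [0.5, -0.7, -4.4]
opening: 0.456
```

>>> {"method": "arm_command", "body": {"plan": [{"claw":0,"dx":0,"dy":2,"dz":0,"twist":0},{"claw":0,"dx":0,"dy":4,"dz":0,"twist":0}]}}

```text
time_s: 7.53
position: [0.4199, -0.0594, 0.1973]
tcp_rot: [[0.091, -0.995, -0.048], [-0.995, -0.093, 0.033], [-0.037, 0.045, -0.998]]
force: [-1.6, 0.7, -3.6]
opening: 0.456
```

>>> {"method": "arm_command", "body": {"plan": [{"claw":0,"dx":0,"dy":0,"dz":0,"twist":0},{"claw":0,"dx":0,"dy":0,"dz":0,"twist":0}]}}

```text
time_s: 7.7
position: [0.4206, -0.06, 0.199]
tcp_rot: [[0.091, -0.995, -0.045], [-0.995, -0.092, 0.031], [-0.035, 0.042, -0.999]]
force: [-0.3, 0.1, -3.1]
opening: 0.453
```

>>> {"method": "arm_command", "body": {"plan": [{"claw":0,"dx":0,"dy":-0.5,"dz":0,"twist":0},{"claw":0,"dx":0,"dy":-1.5,"dz":0,"twist":0},{"claw":0,"dx":0,"dy":-3,"dz":0,"twist":0},{"claw":0,"dx":0,"dy":-4,"dz":0,"twist":0},{"claw":0,"dx":0,"dy":-4.7,"dz":0,"twist":0},{"claw":0,"dx":0,"dy":-5,"dz":0,"twist":0},{"claw":0,"dx":0,"dy":-5,"dz":0,"twist":0},{"claw":0,"dx":0,"dy":-5,"dz":0,"twist":0}]}}

```text
time_s: 8.37
position: [0.4699, -0.0551, 0.1966]
tcp_rot: [[0.091, -0.995, -0.046], [-0.995, -0.093, 0.032], [-0.036, 0.043, -0.998]]
force: [0.5, -0.4, -3.6]
opening: 0.458
```

>>> {"method": "arm_command", "body": {"plan": [{"claw":0,"dx":0,"dy":4,"dz":0,"twist":0}]}}

```text
time_s: 8.45
position: [0.4383, -0.0613, 0.199]
tcp_rot: [[0.092, -0.995, -0.033], [-0.995, -0.093, 0.027], [-0.03, 0.031, -0.999]]
force: [1.7, -2.6, -3.1]
opening: 0.459
```

>>> {"method": "arm_command", "body": {"plan": [{"claw":0,"dx":0,"dy":0,"dz":0,"twist":0},{"claw":0,"dx":0,"dy":0,"dz":0,"twist":0},{"claw":0,"dx":0,"dy":0,"dz":0,"twist":0},{"claw":0,"dx":0,"dy":0,"dz":0,"twist":0}]}}

```text
time_s: 8.78
position: [0.4392, -0.0617, 0.1995]
tcp_rot: [[0.092, -0.995, -0.031], [-0.995, -0.093, 0.027], [-0.029, 0.029, -0.999]]
force: [-0.1, -0.4, -3.5]
opening: 0.46
```

>>> {"method": "arm_command", "body": {"plan": [{"claw":0,"dx":0,"dy":-0.5,"dz":0,"twist":0},{"claw":0,"dx":0,"dy":-1.5,"dz":0,"twist":0},{"claw":0,"dx":0,"dy":-3,"dz":0,"twist":0},{"claw":0,"dx":0,"dy":-3.7,"dz":0,"twist":0},{"claw":0,"dx":0,"dy":-4,"dz":0,"twist":0},{"claw":0,"dx":0,"dy":-4,"dz":0,"twist":0},{"claw":0,"dx":0,"dy":-4,"dz":0,"twist":0}]}}

```text
time_s: 9.37
position: [0.4787, -0.0577, 0.198]
tcp_rot: [[0.092, -0.995, -0.033], [-0.995, -0.093, 0.027], [-0.03, 0.03, -0.999]]
force: [-0.3, 0.4, -4.2]
opening: 0.463
```

>>> {"method": "arm_command", "body": {"plan": [{"claw":0,"dx":0,"dy":4,"dz":0,"twist":0}]}}

```text
time_s: 9.45
position: [0.447, -0.0638, 0.2]
tcp_rot: [[0.094, -0.995, -0.019], [-0.995, -0.094, 0.023], [-0.024, 0.017, -1.0]]
force: [1.3, -1.6, -2.8]
opening: 0.455
```

>>> {"method": "arm_command", "body": {"plan": [{"claw":0,"dx":0,"dy":0,"dz":0,"twist":0},{"claw":0,"dx":0,"dy":0,"dz":0,"twist":0},{"claw":0,"dx":0,"dy":0,"dz":0,"twist":0}]}}

```text
time_s: 9.7
position: [0.4471, -0.0641, 0.2003]
tcp_rot: [[0.093, -0.995, -0.018], [-0.995, -0.094, 0.022], [-0.024, 0.016, -1.0]]
force: [0.5, -0.8, -3.4]
opening: 0.453
```

>>> {"method": "arm_command", "body": {"plan": [{"claw":0,"dx":0,"dy":-0.5,"dz":0,"twist":0},{"claw":0,"dx":0,"dy":-1.5,"dz":0,"twist":0},{"claw":0,"dx":0,"dy":-3,"dz":0,"twist":0},{"claw":0,"dx":0,"dy":-3.7,"dz":0,"twist":0},{"claw":0,"dx":0,"dy":-4,"dz":0,"twist":0},{"claw":0,"dx":0,"dy":-4,"dz":0,"twist":0},{"claw":0,"dx":0,"dy":-4,"dz":0,"twist":0}]}}

```text
time_s: 10.28
position: [0.4865, -0.0601, 0.1993]
tcp_rot: [[0.094, -0.995, -0.02], [-0.995, -0.094, 0.023], [-0.024, 0.017, -1.0]]
force: [-0.5, 1.0, -3.7]
opening: 0.458
```

>>> {"method": "arm_command", "body": {"plan": [{"claw":0,"dx":0,"dy":4,"dz":0,"twist":0}]}}

```text
time_s: 10.37
position: [0.4551, -0.0662, 0.2009]
tcp_rot: [[0.095, -0.995, -0.006], [-0.995, -0.095, 0.018], [-0.019, 0.004, -1.0]]
force: [1.7, -2.4, -3.3]
opening: 0.456
```

>>> {"method": "arm_command", "body": {"plan": [{"claw":0,"dx":0,"dy":0,"dz":0,"twist":0},{"claw":0,"dx":0,"dy":0,"dz":0,"twist":0},{"claw":0,"dx":0,"dy":0,"dz":0,"twist":0}]}}

```text
time_s: 10.62
position: [0.4552, -0.0664, 0.2012]
tcp_rot: [[0.094, -0.996, -0.004], [-0.995, -0.094, 0.018], [-0.018, 0.003, -1.0]]
force: [0.2, 0.3, -3.1]
opening: 0.457
```

>>> {"method": "arm_command", "body": {"plan": [{"claw":0,"dx":4,"dy":0,"dz":0,"twist":0}]}}

```text
time_s: 10.7
position: [0.4571, -0.1005, 0.2005]
tcp_rot: [[0.1, -0.995, -0.008], [-0.995, -0.1, 0.024], [-0.024, 0.005, -1.0]]
force: [0.3, 0.8, -4.6]
opening: 0.457
```

>>> {"method": "arm_command", "body": {"plan": [{"claw":0,"dx":0,"dy":0,"dz":0,"twist":0},{"claw":0,"dx":0,"dy":0,"dz":0,"twist":0},{"claw":0,"dx":0,"dy":0,"dz":0,"twist":0}]}}

```text
time_s: 10.95
position: [0.4575, -0.1008, 0.2006]
tcp_rot: [[0.099, -0.995, -0.007], [-0.995, -0.099, 0.024], [-0.024, 0.005, -1.0]]
force: [0.4, 0.2, -4.2]
opening: 0.458
```

>>> {"method": "arm_command", "body": {"plan": [{"claw":0,"dx":-4,"dy":0,"dz":0,"twist":0}]}}

```text
time_s: 11.03
position: [0.4579, -0.0669, 0.2022]
tcp_rot: [[0.094, -0.996, -0.0], [-0.995, -0.094, 0.017], [-0.017, -0.002, -1.0]]
force: [2.9, 0.9, -2.9]
opening: 0.456
```

>>> {"method": "arm_command", "body": {"plan": [{"claw":0,"dx":0,"dy":0,"dz":0,"twist":0},{"claw":0,"dx":0,"dy":0,"dz":0,"twist":0}]}}

```text
time_s: 11.2
position: [0.4579, -0.0653, 0.2023]
tcp_rot: [[0.097, -0.995, 0.0], [-0.995, -0.097, 0.017], [-0.017, -0.002, -1.0]]
force: [0.1, 0.4, -2.7]
opening: 0.458
```

>>> {"method": "arm_command", "body": {"plan": [{"claw":0,"dx":-4,"dy":0,"dz":0,"twist":0}]}}

```text
time_s: 11.28
position: [0.4588, -0.0312, 0.2038]
tcp_rot: [[0.093, -0.996, 0.009], [-0.996, -0.093, 0.01], [-0.009, -0.009, -1.0]]
force: [2.4, 0.0, -4.1]
opening: 0.455
```

>>> {"method": "arm_command", "body": {"plan": [{"claw":0,"dx":0,"dy":0,"dz":0,"twist":0},{"claw":0,"dx":0,"dy":0,"dz":0,"twist":0}]}}

```text
time_s: 11.45
position: [0.4593, -0.0301, 0.2041]
tcp_rot: [[0.096, -0.995, 0.01], [-0.995, -0.096, 0.009], [-0.008, -0.011, -1.0]]
force: [-0.2, -0.6, -3.2]
opening: 0.457
```

>>> {"method": "arm_command", "body": {"plan": [{"claw":0,"dx":-4,"dy":0,"dz":0,"twist":0}]}}

```text
time_s: 11.53
position: [0.4601, 0.0038, 0.2052]
tcp_rot: [[0.091, -0.996, 0.017], [-0.996, -0.091, 0.002], [-0.001, -0.018, -1.0]]
force: [2.3, 0.0, -4.0]
opening: 0.454
```

>>> {"method": "arm_command", "body": {"plan": [{"claw":0,"dx":0,"dy":0,"dz":0,"twist":0},{"claw":0,"dx":0,"dy":0,"dz":0,"twist":0},{"claw":0,"dx":0,"dy":0,"dz":0,"twist":0}]}}

```text
time_s: 11.78
position: [0.4609, 0.0031, 0.2054]
tcp_rot: [[0.091, -0.996, 0.019], [-0.996, -0.091, 0.002], [0.0, -0.019, -1.0]]
force: [0.2, 0.3, -3.3]
opening: 0.454
```

>>> {"method": "arm_command", "body": {"plan": [{"claw":0,"dx":-0.5,"dy":-0.3,"dz":0.8,"twist":0},{"claw":0,"dx":-1.5,"dy":-0.8,"dz":2,"twist":0},{"claw":0,"dx":-2.5,"dy":-1.3,"dz":3.5,"twist":0},{"claw":0,"dx":-3.2,"dy":-1.7,"dz":4.8,"twist":0},{"claw":0,"dx":-3.5,"dy":-1.8,"dz":5.4,"twist":0},{"claw":0,"dx":-3.5,"dy":-1.8,"dz":5.5,"twist":0},{"claw":0,"dx":-3.5,"dy":-1.8,"dz":5.5,"twist":0},{"claw":0,"dx":-3.5,"dy":-1.8,"dz":5.5,"twist":0}]}}

```text
time_s: 12.45
position: [0.4765, 0.0392, 0.1509]
tcp_rot: [[0.091, -0.996, 0.018], [-0.996, -0.091, 0.002], [0.0, -0.018, -1.0]]
force: [-0.2, 0.7, -3.1]
opening: 0.459
```

```bash
cat > st.py <<'E'
from h import *
import sys
def show():
    s=bot.read_state();r=s["tcp_rot"]
    p=np.array([.62536,.0466]);a=np.radians(5.249);R=np.array([[np.cos(a),-np.sin(a)],[np.sin(a),np.cos(a)]])
    g=s["position"]-.019*r[:,2]
    print("t",round(s["time_s"],2),"grasp press",np.round(np.r_[R.T@(g[:2]-p),g[2]]*1000,1),"tcpz",s["position"][2],"F",np.round(s["force"],1),"M",np.round(s["moment"],2),"z",np.round(r[:,2],3),"roll",round(r[2,0],3),"yaw",round(np.degrees(np.arctan2(r[1,0],r[0,0]))+90,2))
    return s
if __name__=="__main__":
    show()
    if len(sys.argv)>1:
        k=sys.argv[1]
        for n in sys.argv[2:]:
            cv2.imwrite(f"pics/{n}{k}.png",bot.capture(n)[:,:,::-1])
            if n=="side": crop(f"pics/{n}{k}.png",f"pics/c{n}{k}.png",230,390,95,255,4)
            else: crop(f"pics/{n}{k}.png",f"pics/c{n}{k}.png",240,395,120,250,5)
E
python3 st.py 7 side
```

```text
t 12.45 grasp press [-149.3    6.2  169.9] tcpz 0.15090160311370332 F [-0.2  0.7 -3.1] M [-0.01  0.32 -0.08] z [ 0.018  0.002 -1.   ] roll 0.0 yaw 5.19
```

View pics/cside7.png

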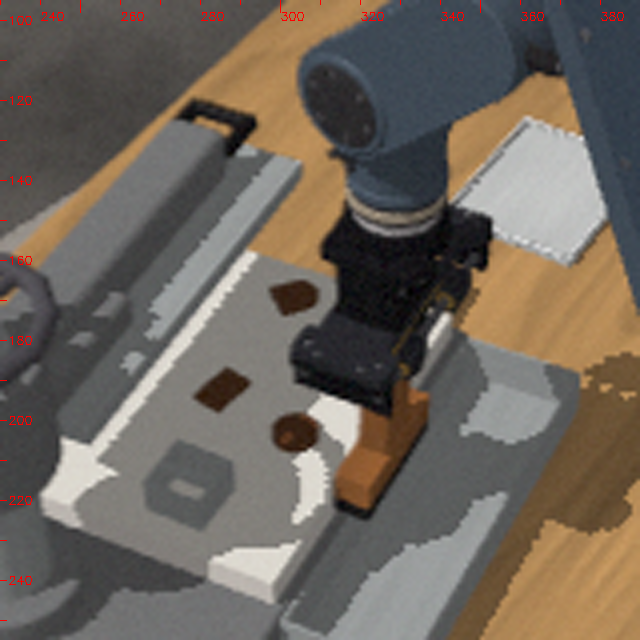

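>>> {"method": "arm_command", "body": {"plan": [{"claw":0,"dx":0,"dy":0,"dz":-2,"twist":0},{"claw":0,"dx":1,"dy":0,"dz":-5,"twist":0},{"claw":0,"dx":3.5,"dy":0.3,"dz":-7,"twist":0},{"claw":0,"dx":7,"dy":0.6,"dz":-8,"twist":0},{"claw":0,"dx":10.5,"dy":0.9,"dz":-8,"twist":0},{"claw":0,"dx":13,"dy":1.2,"dz":-8,"twist":0},{"claw":0,"dx":14,"dy":1.3,"dz":-8,"twist":0},{"claw":0,"dx":14,"dy":1.3,"dz":-8,"twist":0}]}}

```text
time_s: 13.17
position: [0.4753, -0.1044, 0.2318]
tcp_rot: [[0.086, -0.996, 0.021], [-0.996, -0.086, -0.0], [0.002, -0.021, -1.0]]
force: [0.6, -0.4, -3.8]
opening: 0.459
```

>>> {"method": "arm_command", "body": {"plan": [{"claw":0,"dx":1,"dy":0,"dz":0,"twist":0},{"claw":0,"dx":4,"dy":-0.5,"dz":0,"twist":1},{"claw":0,"dx":8,"dy":-1.5,"dz":0,"twist":2},{"claw":0,"dx":12,"dy":-3,"dz":0,"twist":3},{"claw":0,"dx":15.5,"dy":-5,"dz":0,"twist":4},{"claw":0,"dx":18,"dy":-7,"dz":0,"twist":5},{"claw":0,"dx":19.5,"dy":-8,"dz":0,"twist":5.2},{"claw":0,"dx":19.5,"dy":-8,"dz":0,"twist":5.2}]}}

```text
time_s: 13.83
position: [0.5751, -0.2954, 0.2336]
tcp_rot: [[-0.005, -1.0, 0.025], [-1.0, 0.005, -0.004], [0.004, -0.025, -1.0]]
force: [0.4, -1.2, -4.5]
opening: 0.456
```

```bash
python3 st.py
```

```text
t 13.83 grasp press [ -81.8 -335.8  252.6] tcpz 0.23356562854468862 F [ 0.4 -1.2 -4.5] M [-0.03 -0.05  0.01] z [ 0.025 -0.004 -1.   ] roll 0.004 yaw -0.3
```

>>> {"method": "arm_command", "body": {"plan": [{"claw":0,"dx":1,"dy":-0.8,"dz":0,"twist":0},{"claw":0,"dx":3.5,"dy":-2.8,"dz":0,"twist":0},{"claw":0,"dx":6.5,"dy":-5.2,"dz":0.5,"twist":0},{"claw":0,"dx":8.5,"dy":-6.8,"dz":2,"twist":0},{"claw":0,"dx":9,"dy":-7.2,"dz":5,"twist":0},{"claw":0,"dx":9,"dy":-7.2,"dz":8.5,"twist":0},{"claw":0,"dx":9,"dy":-7.2,"dz":10.5,"twist":0},{"claw":0,"dx":9,"dy":-7.2,"dz":11,"twist":0}]}}

```text
time_s: 14.5
position: [0.6458, -0.3818, 0.1187]
tcp_rot: [[-0.004, -1.0, 0.014], [-1.0, 0.004, 0.005], [-0.005, -0.014, -1.0]]
force: [-1.6, 0.9, -4.9]
opening: 0.457
```

```bash
cat >> st.py <<'E'
E
python3 - <<'E'
from st import *
show()
cv2.imwrite("pics/side8.png",bot.capture("side")[:,:,::-1])
crop("pics/side8.png","pics/s8.png",300,400,80,180,6)
show()
E
```

```text
t 14.5 grasp press [ -19.1 -428.5  137.7] tcpz 0.11873541457681913 F [-1.6  0.9 -4.9] M [0.1  0.22 0.02] z [ 0.014  0.005 -1.   ] roll -0.005 yaw -0.2
t 14.55 grasp press [ -18.3 -429.4  139.4] tcpz 0.1203559642920968 F [ 0.   0.8 -5.2] M [0.07 0.21 0.  ] z [ 0.017  0.003 -1.   ] roll -0.003 yaw -0.21
```

View pics/s8.png

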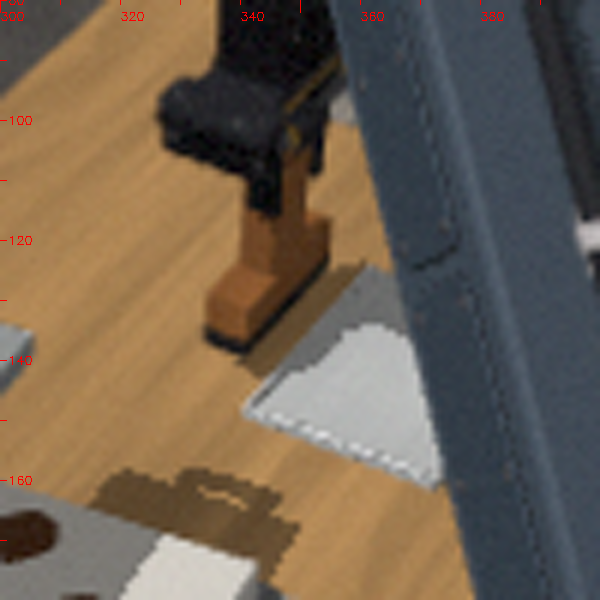

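>>> {"method": "arm_command", "body": {"plan": [{"claw":0,"dx":0,"dy":0,"dz":1.3,"twist":0},{"claw":0,"dx":0,"dy":0,"dz":2.6,"twist":0},{"claw":0,"dx":0,"dy":0.4,"dz":3.0,"twist":0},{"claw":0,"dx":0,"dy":1,"dz":3.1,"twist":0},{"claw":0,"dx":0,"dy":1.8,"dz":3.2,"twist":0},{"claw":0,"dx":0,"dy":2.6,"dz":3.2,"twist":0},{"claw":0,"dx":0,"dy":3.4,"dz":3.4,"twist":0},{"claw":0,"dx":0,"dy":4.2,"dz":3.5,"twist":0}]}}

```text
time_s: 15.22
position: [0.6075, -0.3833, 0.0881]
tcp_rot: [[-0.003, -1.0, 0.023], [-1.0, 0.003, -0.001], [0.001, -0.023, -1.0]]
force: [2.9, 1.0, 1.4]
opening: 0.453
```

>>> {"method": "arm_command", "body": {"plan": [{"claw":0,"dx":0,"dy":0.6,"dz":0.2,"twist":0},{"claw":0,"dx":0,"dy":1.3,"dz":0.5,"twist":0},{"claw":0,"dx":0,"dy":2.0,"dz":0.9,"twist":0},{"claw":0,"dx":0,"dy":2.7,"dz":1.4,"twist":0},{"claw":0,"dx":0,"dy":3.3,"dz":1.9,"twist":0},{"claw":0,"dx":0,"dy":3.9,"dz":2.5,"twist":0},{"claw":0,"dx":0,"dy":4.3,"dz":2.9,"twist":0},{"claw":0,"dx":0,"dy":4.6,"dz":3.2,"twist":0}]}}

```text
time_s: 15.88
position: [0.5616, -0.3843, 0.0561]
tcp_rot: [[-0.004, -1.0, 0.024], [-1.0, 0.004, -0.003], [0.003, -0.024, -1.0]]
force: [0.8, -0.9, 4.3]
opening: 0.459
```

```bash
python3 - <<'E'
from st import *
s=show();print(s["position"])
cv2.imwrite("pics/side9.png",bot.capture("side")[:,:,::-1])
crop("pics/side9.png","pics/s9.png",300,400,80,180,6)
s=show()
E
```

```text
t 15.88 grasp press [-103.4 -423.2   75.1] tcpz 0.05607345725268925 F [ 0.8 -0.9  4.3] M [ 0.07 -0.4   0.08] z [ 0.024 -0.003 -1.   ] roll 0.003 yaw -0.22
[ 0.56157023 -0.3843432   0.05607346]
t 15.93 grasp press [-103.8 -423.    74.3] tcpz 0.05529328939377918 F [-0.4 -2.   3.8] M [-0.18 -0.3  -0.06] z [ 0.023 -0.002 -1.   ] roll 0.002 yaw -0.23
```

View pics/s9.png

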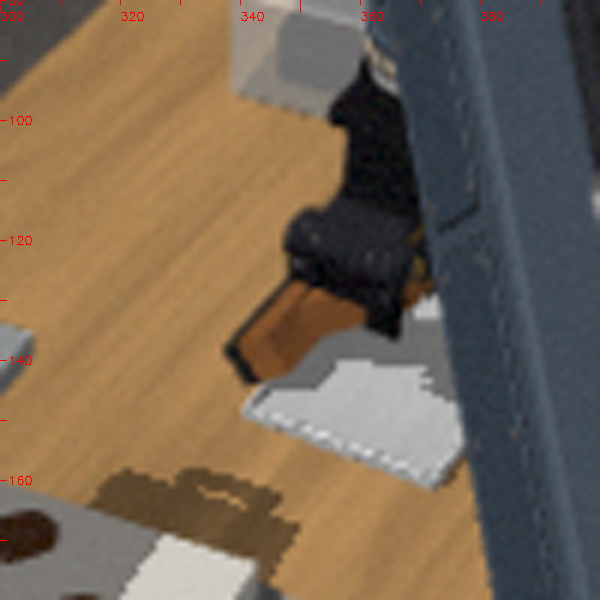

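>>> {"method": "arm_command", "body": {"plan": [{"claw":0,"dx":0,"dy":0.2,"dz":0.4,"twist":0},{"claw":0,"dx":0,"dy":0.3,"dz":0.8,"twist":0},{"claw":0,"dx":0,"dy":0.5,"dz":1.1,"twist":0},{"claw":0,"dx":0,"dy":0.5,"dz":1.2,"twist":0},{"claw":0,"dx":0,"dy":0.5,"dz":1.2,"twist":0}]}}

```text
time_s: 16.35
position: [0.5562, -0.3845, 0.043]
tcp_rot: [[-0.004, -1.0, 0.023], [-1.0, 0.004, -0.003], [0.003, -0.023, -1.0]]
force: [-0.7, -0.7, 4.0]
opening: 0.453
```

>>> {"method": "arm_command", "body": {"plan": [{"claw":0,"dx":0,"dy":0,"dz":-0.8,"twist":0},{"claw":0,"dx":0,"dy":0,"dz":-2.5,"twist":0},{"claw":0,"dx":0,"dy":0,"dz":-5,"twist":0},{"claw":0,"dx":0,"dy":0,"dz":-8,"twist":0},{"claw":0,"dx":0,"dy":0,"dz":-11,"twist":0},{"claw":0,"dx":0,"dy":0,"dz":-13.5,"twist":0},{"claw":0,"dx":0,"dy":0,"dz":-15,"twist":0},{"claw":0,"dx":0,"dy":0,"dz":-15.5,"twist":0}]}}

```text
time_s: 17.02
position: [0.5527, -0.3842, 0.2002]
tcp_rot: [[-0.003, -1.0, 0.024], [-1.0, 0.003, -0.004], [0.004, -0.024, -1.0]]
force: [0.1, -0.7, -2.1]
opening: 0.458
```

```bash
python3 - <<'E'
from st import *
s=show();r=s["tcp_rot"];d=np.array([.4849,-.0637,.20])-s["position"];print(s["position"],r.T@d*100)
E
```

```text
t 17.02 grasp press [-112.2 -422.2  219.2] tcpz 0.20018226239581993 F [ 0.1 -0.7 -2.1] M [ 0.01  0.22 -0.06] z [ 0.024 -0.004 -1.   ] roll 0.004 yaw -0.2
[ 0.55273569 -0.38420014  0.20018226] [-32.02613303   6.88965634  -0.28283513]
```

>>> {"method": "arm_command", "body": {"plan": [{"claw":0,"dx":-0.8,"dy":0.3,"dz":0,"twist":0},{"claw":0,"dx":-2.8,"dy":1.2,"dz":0,"twist":-0.5},{"claw":0,"dx":-5.8,"dy":2.5,"dz":0,"twist":-1.5},{"claw":0,"dx":-9.3,"dy":4,"dz":0,"twist":-2.5},{"claw":0,"dx":-12.6,"dy":5.4,"dz":0,"twist":-3.8},{"claw":0,"dx":-15,"dy":6.4,"dz":0,"twist":-4.8},{"claw":0,"dx":-16,"dy":6.9,"dz":0,"twist":-5.4},{"claw":0,"dx":-16,"dy":6.9,"dz":0,"twist":-5.4}]}}

```text
time_s: 17.68
position: [0.4806, -0.2191, 0.1958]
tcp_rot: [[0.094, -0.995, 0.016], [-0.996, -0.094, 0.001], [0.0, -0.016, -1.0]]
force: [0.5, 0.8, -3.4]
opening: 0.459
```

```bash
python3 - <<'E'
from st import *
s=show();r=s["tcp_rot"];d=np.array([.4849,-.0637,.18])-s["position"];print(s["position"],r.T@d*100)
E
```

```text
t 17.68 grasp press [-168.8 -251.3  214.8] tcpz 0.1957720574794524 F [ 0.5  0.8 -3.4] M [ 0.    0.35 -0.04] z [ 0.016  0.001 -1.   ] roll 0.0 yaw 5.38
[ 0.48055286 -0.21910694  0.19577206] [-15.43168788  -1.86396831   1.60573044]
```

>>> {"method": "arm_command", "body": {"plan": [{"claw":0,"dx":-0.8,"dy":0,"dz":0,"twist":0},{"claw":0,"dx":-2.8,"dy":-0.2,"dz":0.2,"twist":0},{"claw":0,"dx":-5.8,"dy":-0.6,"dz":0.5,"twist":0},{"claw":0,"dx":-9.2,"dy":-1.1,"dz":0.9,"twist":0},{"claw":0,"dx":-12.3,"dy":-1.5,"dz":1.3,"twist":0},{"claw":0,"dx":-14.4,"dy":-1.8,"dz":1.5,"twist":0},{"claw":0,"dx":-15.4,"dy":-1.9,"dz":1.6,"twist":0},{"claw":0,"dx":-15.4,"dy":-1.9,"dz":1.6,"twist":0}]}}

```text
time_s: 18.35
position: [0.4851, -0.0624, 0.1794]
tcp_rot: [[0.096, -0.995, 0.014], [-0.995, -0.096, 0.002], [-0.001, -0.015, -1.0]]
force: [0.6, 1.5, -4.0]
opening: 0.457
```

```bash
python3 st.py 10 side
```

```text
t 18.35 grasp press [-149.9  -95.7  198.4] tcpz 0.17939361131796436 F [ 0.6  1.5 -4. ] M [-0.02  0.31  0.04] z [ 0.014  0.002 -1.   ] roll -0.001 yaw 5.51
```

View pics/cside10.png

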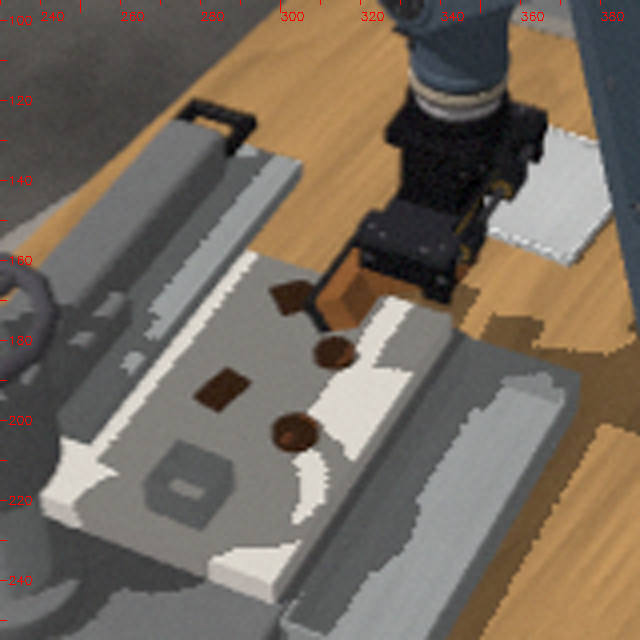

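```bash
python3 - <<'E'
from st import *
from fit import T
P=[.62536,.0466,np.radians(5.25)]
for th in (50,56,62,68):
    a=np.radians(th);c,s=np.cos(a),np.sin(a)
    g=np.array([-.1499,.1984])
    e=g+np.array([.106*s-.015*c,-.106*c-.015*s]); b=e+.03*np.array([c,s]); t=e+.04*np.array([-s,c])
    print(th,[np.round((proj("side",T(P,[(q[0],-.0957+.055,q[1])]))[0]-[230,95])*4).tolist() for q in (e,b,t)])
E
```

```text
50 [[338.0, 351.0], [316.0, 323.0], [372.0, 339.0]]
56 [[329.0, 341.0], [309.0, 312.0], [366.0, 333.0]]
62 [[321.0, 330.0], [304.0, 300.0], [360.0, 326.0]]
68 [[313.0, 319.0], [300.0, 289.0], [355.0, 319.0]]
```

>>> {"method": "arm_command", "body": {"plan": [{"claw":0,"dx":0,"dy":-0.6,"dz":0.8,"twist":0.2},{"claw":0,"dx":0.1,"dy":-2,"dz":2,"twist":0.2},{"claw":0,"dx":0.1,"dy":-4,"dz":2.8,"twist":0.2},{"claw":0,"dx":0.1,"dy":-6.3,"dz":3.2,"twist":0.2},{"claw":0,"dx":0.1,"dy":-8.4,"dz":3.4,"twist":0.2},{"claw":0,"dx":0.1,"dy":-9.8,"dz":3.4,"twist":0.2},{"claw":0,"dx":0.1,"dy":-10.5,"dz":3.4,"twist":0.2},{"claw":0,"dx":0.1,"dy":-10.6,"dz":3.4,"twist":0.2}]}}

```text
time_s: 19.07
position: [0.5941, -0.0566, 0.1468]
tcp_rot: [[0.09, -0.996, 0.018], [-0.996, -0.09, 0.0], [0.002, -0.018, -1.0]]
force: [-0.4, -0.6, -4.3]
opening: 0.457
```

```bash
python3 st.py 11 side
```

```text
t 19.07 grasp press [-40.9 -99.9 165.8] tcpz 0.14684368114553964 F [-0.4 -0.6 -4.3] M [ 0.02  0.25 -0.01] z [ 0.018  0.    -1.   ] roll 0.002 yaw 5.17
```

View pics/cside11.png

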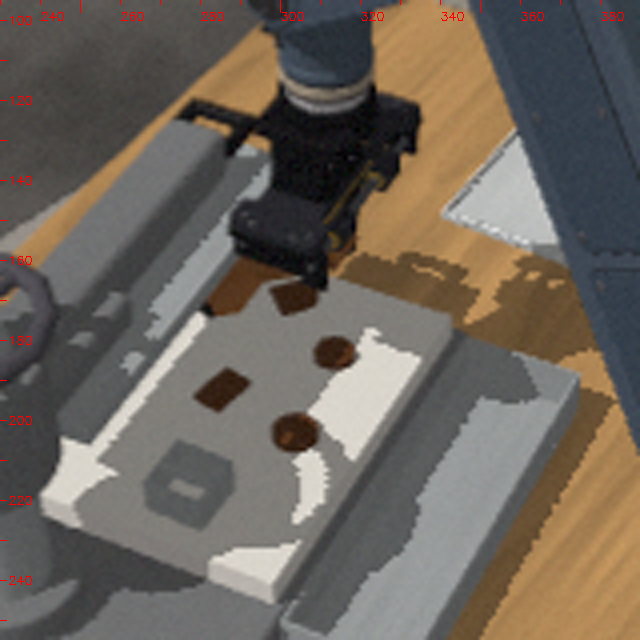

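>>> {"method": "arm_command", "body": {"plan": [{"claw":0,"dx":0,"dy":0.1,"dz":0.5,"twist":0},{"claw":0,"dx":0,"dy":0.2,"dz":1.2,"twist":0},{"claw":0,"dx":0,"dy":0.3,"dz":1.8,"twist":0},{"claw":0,"dx":0,"dy":0.3,"dz":2.1,"twist":0},{"claw":0,"dx":0,"dy":0.3,"dz":2.2,"twist":0},{"claw":0,"dx":0,"dy":0.3,"dz":2.2,"twist":0}]}}

```text
time_s: 19.62
position: [0.5894, -0.0563, 0.1242]
tcp_rot: [[0.09, -0.996, 0.015], [-0.996, -0.09, 0.001], [0.0, -0.015, -1.0]]
force: [-0.4, -0.1, -4.2]
opening: 0.456
```

```bash
python3 st.py 12 side
```

```text
t 19.62 grasp press [-45.5 -99.2 143.2] tcpz 0.12421599430475382 F [-0.4 -0.1 -4.2] M [0.02 0.31 0.01] z [ 0.015  0.001 -1.   ] roll 0.0 yaw 5.19
```

View pics/cside12.png

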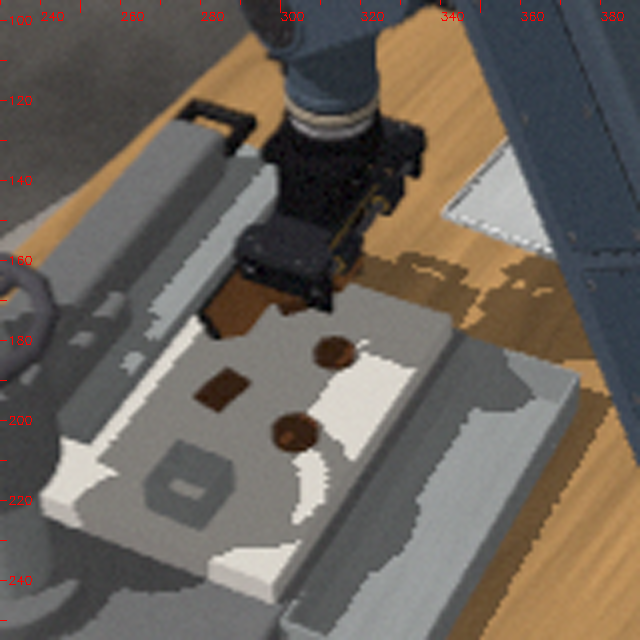

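>>> {"method": "arm_command", "body": {"plan": [{"claw":0,"dx":0,"dy":-0.1,"dz":0.2,"twist":0},{"claw":0,"dx":0,"dy":-0.2,"dz":0.4,"twist":0},{"claw":0,"dx":0,"dy":-0.2,"dz":0.5,"twist":0},{"claw":0,"dx":0,"dy":-0.2,"dz":0.5,"twist":0}]}}

```text
time_s: 20.0
position: [0.5922, -0.0562, 0.1203]
tcp_rot: [[0.091, -0.996, 0.017], [-0.996, -0.091, 0.0], [0.001, -0.017, -1.0]]
force: [-1.0, 0.7, 0.9]
opening: 0.452
```

>>> {"method": "arm_command", "body": {"plan": [{"claw":0,"dx":0,"dy":0,"dz":0.1,"twist":0},{"claw":0,"dx":0,"dy":0,"dz":0.3,"twist":0},{"claw":0,"dx":0,"dy":0,"dz":0.3,"twist":0}]}}

```text
time_s: 20.25
position: [0.5922, -0.0563, 0.1181]
tcp_rot: [[0.091, -0.996, 0.017], [-0.996, -0.091, 0.0], [0.002, -0.017, -1.0]]
force: [-4.4, -0.7, 6.3]
opening: 0.454
```

>>> {"method": "arm_command", "body": {"plan": [{"claw":0,"dx":0,"dy":0.2,"dz":-0.05,"twist":0},{"claw":0,"dx":0,"dy":0.7,"dz":-0.1,"twist":0},{"claw":0,"dx":0,"dy":1.2,"dz":-0.1,"twist":0},{"claw":0,"dx":0,"dy":1.7,"dz":-0.1,"twist":0},{"claw":0,"dx":0,"dy":2.2,"dz":-0.1,"twist":0},{"claw":0,"dx":0,"dy":2.6,"dz":-0.1,"twist":0}]}}

```text
time_s: 20.75
position: [0.5661, -0.0588, 0.1188]
tcp_rot: [[0.09, -0.996, 0.018], [-0.996, -0.09, -0.0], [0.002, -0.018, -1.0]]
force: [0.4, -0.2, -0.8]
opening: 0.451
```

```bash
python3 st.py 13 side
```

```text
t 20.75 grasp press [-69.  -99.5 137.8] tcpz 0.11875954752188403 F [ 0.4 -0.2 -0.8] M [ 0.11 -0.3   0.02] z [ 0.018 -0.    -1.   ] roll 0.002 yaw 5.19
```

View pics/cside13.png

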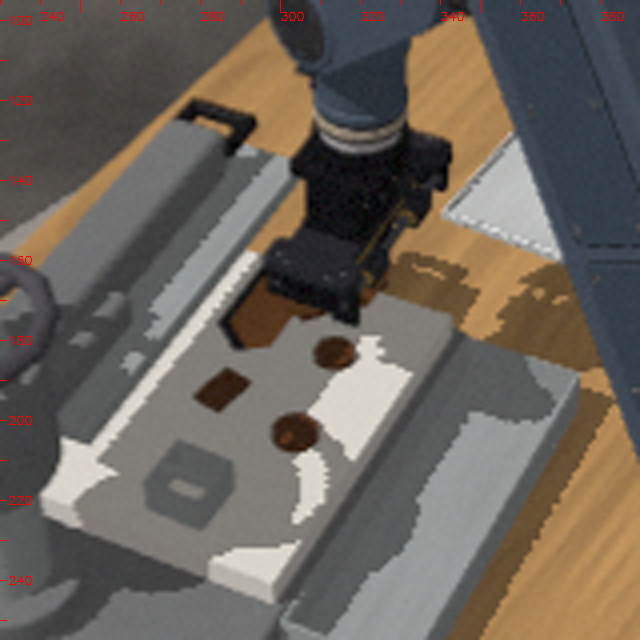

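>>> {"method": "arm_command", "body": {"plan": [{"claw":0,"dx":0,"dy":0.5,"dz":0,"twist":0},{"claw":0,"dx":0,"dy":1,"dz":0,"twist":0},{"claw":0,"dx":0,"dy":1.6,"dz":0,"twist":0},{"claw":0,"dx":0,"dy":2.2,"dz":-0.05,"twist":0},{"claw":0,"dx":0,"dy":2.8,"dz":-0.05,"twist":0},{"claw":0,"dx":0,"dy":3.4,"dz":-0.05,"twist":0}]}}

```text
time_s: 21.3
position: [0.5309, -0.0619, 0.1188]
tcp_rot: [[0.09, -0.996, 0.017], [-0.996, -0.09, -0.0], [0.002, -0.017, -1.0]]
force: [2.1, 0.1, -0.5]
opening: 0.461
```

```bash
python3 st.py 14 side; python3 -c "
from h import *
p=np.array([.62536,.0466]);a=np.radians(5.249);R=np.array([[np.cos(a),-np.sin(a)],[np.sin(a),np.cos(a)]])
for z in (.068,.074): print((R.T@(unproj('side',230+238/4,95+348/4,z)[:2]-p))*1000)"
```

```text
t 21.3 grasp press [-104.4  -99.4  137.8] tcpz 0.11877104475317644 F [ 2.1  0.1 -0.5] M [ 0.16 -0.4  -0.03] z [ 0.017 -0.    -1.   ] roll 0.002 yaw 5.19
[ 22.44832485 -53.07837725]
[ 19.21336628 -47.87815024]
```

View pics/cside14.png

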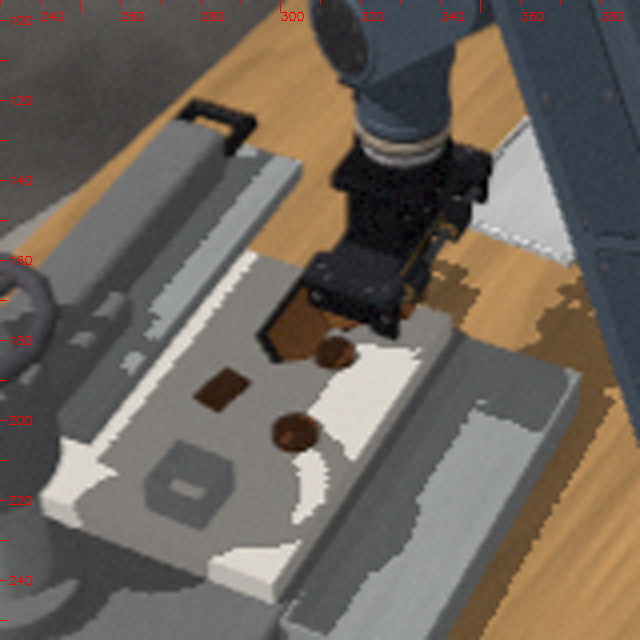

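```bash
python3 st.py 14 top
```

```text
t 21.35 grasp press [-105.8  -99.2  137.6] tcpz 0.11863043443384727 F [ 0.1 -0.5  1.2] M [-0.13 -0.28 -0.12] z [ 0.015  0.    -1.   ] roll 0.001 yaw 5.18
```

View pics/ctop14.png

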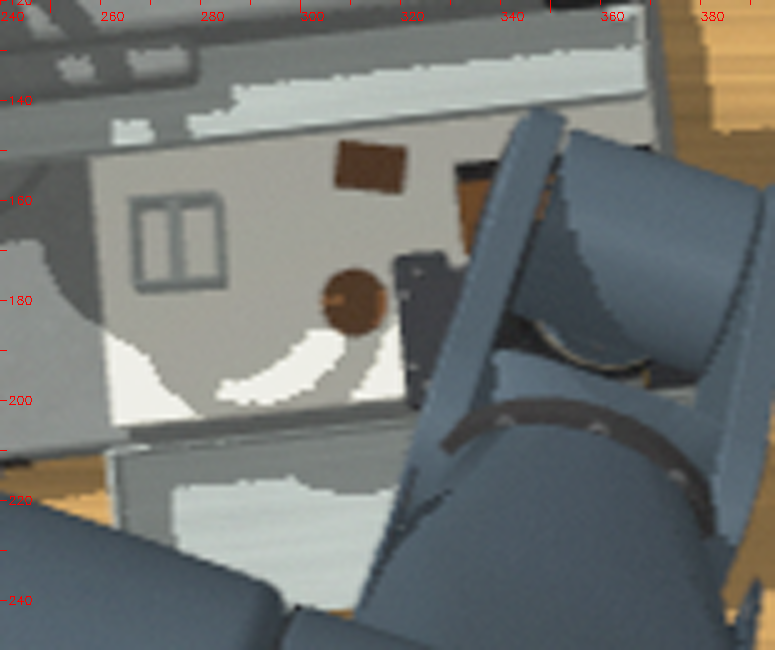

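>>> {"method": "arm_command", "body": {"plan": [{"claw":0,"dx":0,"dy":0.5,"dz":0,"twist":0},{"claw":0,"dx":0,"dy":1.2,"dz":0,"twist":0},{"claw":0,"dx":0,"dy":1.9,"dz":-0.05,"twist":0},{"claw":0,"dx":0,"dy":2.6,"dz":-0.05,"twist":0},{"claw":0,"dx":0,"dy":3.3,"dz":-0.05,"twist":0},{"claw":0,"dx":0,"dy":4,"dz":-0.1,"twist":0},{"claw":0,"dx":0,"dy":4.7,"dz":-0.1,"twist":0},{"claw":0,"dx":0,"dy":5.4,"dz":-0.1,"twist":0}]}}

```text
time_s: 22.07
position: [0.4751, -0.0668, 0.119]
tcp_rot: [[0.09, -0.996, 0.014], [-0.996, -0.09, 0.0], [0.001, -0.014, -1.0]]
force: [2.0, 0.2, -0.1]
opening: 0.454
```

```bash
python3 st.py 15 side
```

```text
t 22.07 grasp press [-160.3  -99.2  138. ] tcpz 0.1190357970085164 F [ 2.   0.2 -0.1] M [ 0.08 -0.52  0.01] z [ 0.014  0.    -1.   ] roll 0.001 yaw 5.18
```

View pics/cside15.png

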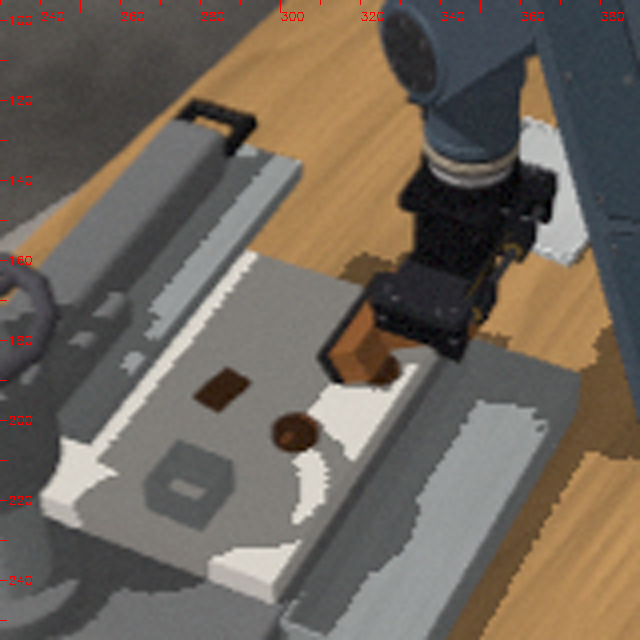

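>>> {"method": "arm_command", "body": {"plan": [{"claw":0,"dx":0,"dy":0.5,"dz":0,"twist":0},{"claw":0,"dx":0,"dy":1.2,"dz":0,"twist":0},{"claw":0,"dx":0,"dy":1.9,"dz":0,"twist":0},{"claw":0,"dx":0,"dy":2.6,"dz":-0.05,"twist":0},{"claw":0,"dx":0,"dy":3.3,"dz":-0.05,"twist":0},{"claw":0,"dx":0,"dy":3.8,"dz":-0.05,"twist":0},{"claw":0,"dx":0,"dy":4.3,"dz":-0.05,"twist":0},{"claw":0,"dx":0,"dy":4.6,"dz":-0.05,"twist":0}]}}

```text
time_s: 22.78
position: [0.4265, -0.0706, 0.1188]
tcp_rot: [[0.09, -0.996, 0.011], [-0.996, -0.09, 0.001], [0.0, -0.011, -1.0]]
force: [2.4, 1.0, 1.2]
opening: 0.457
```

```bash
python3 st.py 16 side
```

```text
t 22.78 grasp press [-208.9  -98.5  137.8] tcpz 0.11880219885745871 F [2.4 1.  1.2] M [ 0.16 -0.62  0.03] z [ 0.011  0.001 -1.   ] roll 0.0 yaw 5.16
```

View pics/cside16.png

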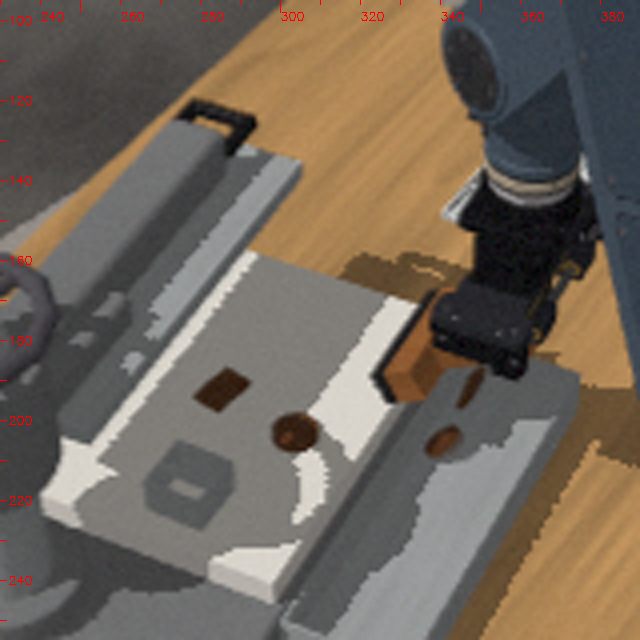

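>>> {"method": "arm_command", "body": {"plan": [{"claw":0,"dx":0,"dy":0,"dz":-1,"twist":0},{"claw":0,"dx":-0.8,"dy":0,"dz":-2.5,"twist":0},{"claw":0,"dx":-2.6,"dy":-0.2,"dz":-3.7,"twist":0},{"claw":0,"dx":-5,"dy":-0.6,"dz":-4.2,"twist":0},{"claw":0,"dx":-7.5,"dy":-1.2,"dz":-4.2,"twist":0},{"claw":0,"dx":-9.4,"dy":-1.8,"dz":-4.2,"twist":0},{"claw":0,"dx":-10.4,"dy":-2.2,"dz":-4.2,"twist":0},{"claw":0,"dx":-10.6,"dy":-2.3,"dz":-4.2,"twist":0}]}}

```text
time_s: 23.5
position: [0.4364, 0.039, 0.1599]
tcp_rot: [[0.093, -0.996, 0.004], [-0.996, -0.093, 0.002], [-0.002, -0.004, -1.0]]
force: [0.3, -0.6, -3.8]
opening: 0.456
```

```bash
python3 st.py 17 side
```

```text
t 23.5 grasp press [-189.     9.7  178.9] tcpz 0.15993754867988771 F [ 0.3 -0.6 -3.8] M [-0.01  0.25  0.06] z [ 0.004  0.002 -1.   ] roll -0.002 yaw 5.34
```

View pics/cside17.png

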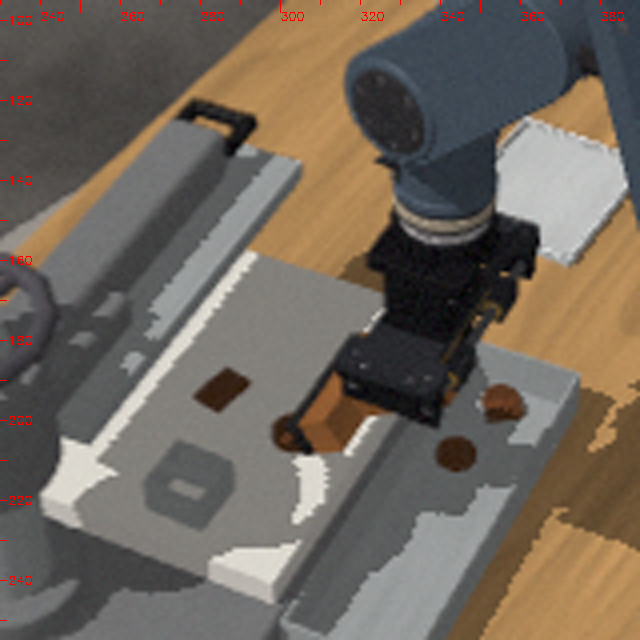

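>>> {"method": "arm_command", "body": {"plan": [{"claw":0,"dx":0,"dy":-0.6,"dz":0,"twist":0},{"claw":0,"dx":0,"dy":-2,"dz":0.2,"twist":0},{"claw":0,"dx":0,"dy":-4.2,"dz":0.4,"twist":0},{"claw":0,"dx":0,"dy":-7,"dz":0.6,"twist":0},{"claw":0,"dx":0,"dy":-9.8,"dz":0.8,"twist":0},{"claw":0,"dx":0,"dy":-12.2,"dz":1,"twist":0},{"claw":0,"dx":0,"dy":-13.6,"dz":1,"twist":0},{"claw":0,"dx":0,"dy":-14.1,"dz":1,"twist":0}]}}

```text
time_s: 24.22
position: [0.5798, 0.05, 0.1499]
tcp_rot: [[0.091, -0.996, 0.006], [-0.996, -0.091, 0.001], [-0.001, -0.006, -1.0]]
force: [0.0, 0.7, -4.3]
opening: 0.458
```

```bash
python3 st.py 18 side
```

```text
t 24.22 grasp press [-45.2   7.6 168.9] tcpz 0.1498734041679991 F [ 0.   0.7 -4.3] M [-0.01  0.28 -0.  ] z [ 0.006  0.001 -1.   ] roll -0.001 yaw 5.24
```

View pics/cside18.png

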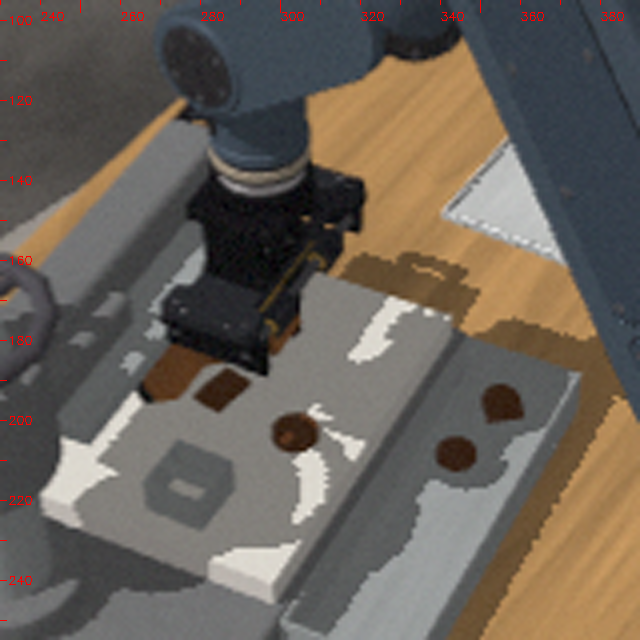

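>>> {"method": "arm_command", "body": {"plan": [{"claw":0,"dx":0,"dy":0,"dz":0.5,"twist":0},{"claw":0,"dx":0,"dy":0,"dz":1.3,"twist":0},{"claw":0,"dx":0,"dy":0,"dz":2.1,"twist":0},{"claw":0,"dx":0,"dy":0,"dz":2.5,"twist":0},{"claw":0,"dx":0,"dy":0,"dz":2.7,"twist":0},{"claw":0,"dx":0,"dy":0,"dz":2.8,"twist":0},{"claw":0,"dx":0,"dy":0,"dz":2.8,"twist":0}]}}

```text
time_s: 24.85
position: [0.5789, 0.0503, 0.1221]
tcp_rot: [[0.092, -0.996, 0.005], [-0.996, -0.092, 0.001], [-0.001, -0.005, -1.0]]
force: [-1.4, -0.1, -1.9]
opening: 0.457
```

```bash
python3 st.py
```

```text
t 24.85 grasp press [-46.    7.9 141.1] tcpz 0.12212933329035908 F [-1.4 -0.1 -1.9] M [0.01 0.36 0.01] z [ 0.005  0.001 -1.   ] roll -0.001 yaw 5.25
```

>>> {"method": "arm_command", "body": {"plan": [{"claw":0,"dx":0,"dy":0,"dz":0.2,"twist":0},{"claw":0,"dx":0,"dy":0,"dz":0.3,"twist":0},{"claw":0,"dx":0,"dy":0,"dz":0.3,"twist":0}]}}

```text
time_s: 25.1
position: [0.5788, 0.0503, 0.1201]
tcp_rot: [[0.092, -0.996, 0.006], [-0.996, -0.092, 0.001], [-0.0, -0.006, -1.0]]
force: [-5.2, -0.2, 4.4]
opening: 0.456
```

```bash
python3 st.py 19 side
```

```text
t 25.1 grasp press [-46.1   7.9 139.1] tcpz 0.1201201939653627 F [-5.2 -0.2  4.4] M [-0.03  0.49  0.02] z [ 0.006  0.001 -1.   ] roll -0.0 yaw 5.27
```

View pics/cside19.png

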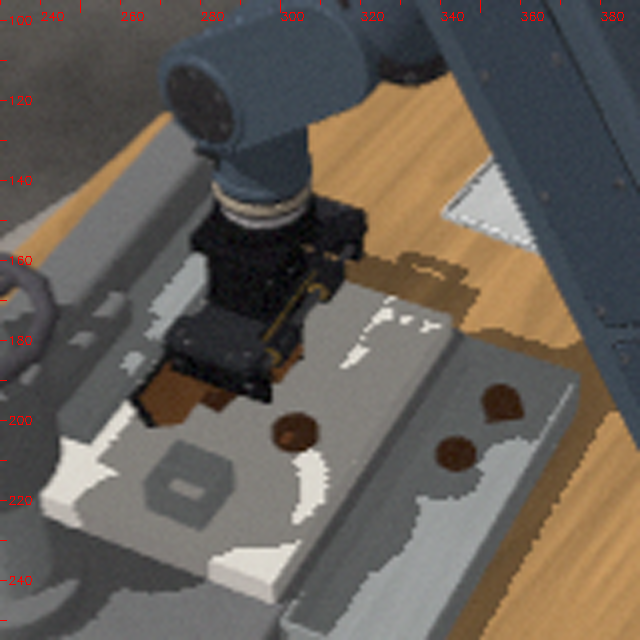

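>>> {"method": "arm_command", "body": {"plan": [{"claw":0,"dx":0,"dy":0.2,"dz":0,"twist":0},{"claw":0,"dx":0,"dy":0.7,"dz":-0.05,"twist":0},{"claw":0,"dx":0,"dy":1.3,"dz":-0.05,"twist":0},{"claw":0,"dx":0,"dy":2,"dz":-0.05,"twist":0},{"claw":0,"dx":0,"dy":2.7,"dz":-0.05,"twist":0},{"claw":0,"dx":0,"dy":3.4,"dz":-0.05,"twist":0},{"claw":0,"dx":0,"dy":4.1,"dz":-0.05,"twist":0},{"claw":0,"dx":0,"dy":4.8,"dz":-0.05,"twist":0}]}}

```text
time_s: 25.82
position: [0.5309, 0.0457, 0.1207]
tcp_rot: [[0.092, -0.996, 0.007], [-0.996, -0.092, 0.001], [-0.0, -0.007, -1.0]]
force: [2.1, 0.2, -1.2]
opening: 0.457
```

```bash
python3 st.py 20 side
```

```text
t 25.82 grasp press [-94.3   7.8 139.7] tcpz 0.12071318908408118 F [ 2.1  0.2 -1.2] M [ 0.08 -0.35  0.05] z [ 0.007  0.001 -1.   ] roll -0.0 yaw 5.26
```

View pics/cside20.png

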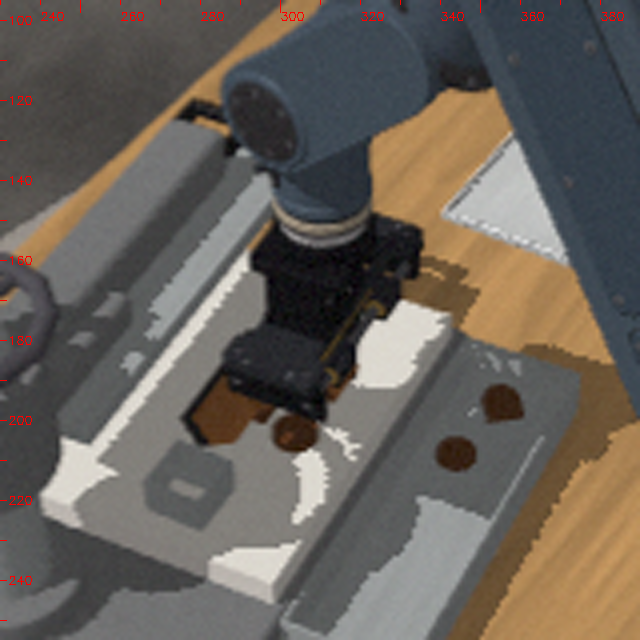

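>>> {"method": "arm_command", "body": {"plan": [{"claw":0,"dx":0,"dy":0.7,"dz":0,"twist":0},{"claw":0,"dx":0,"dy":1.4,"dz":0,"twist":0},{"claw":0,"dx":0,"dy":2.2,"dz":0,"twist":0},{"claw":0,"dx":0,"dy":3,"dz":0,"twist":0},{"claw":0,"dx":0,"dy":3.8,"dz":0,"twist":0},{"claw":0,"dx":0,"dy":4.6,"dz":0,"twist":0},{"claw":0,"dx":0,"dy":5.3,"dz":0,"twist":0},{"claw":0,"dx":0,"dy":6,"dz":0,"twist":0}]}}

```text
time_s: 26.53
position: [0.4689, 0.0402, 0.1205]
tcp_rot: [[0.092, -0.996, 0.005], [-0.996, -0.092, 0.001], [-0.0, -0.005, -1.0]]
force: [1.8, -0.1, 0.8]
opening: 0.456
```

```bash
python3 st.py 21 side
```

```text
t 26.53 grasp press [-156.5    7.9  139.5] tcpz 0.12054049151004119 F [ 1.8 -0.1  0.8] M [ 0.07 -0.68  0.01] z [ 0.005  0.001 -1.   ] roll -0.0 yaw 5.27
```

View pics/cside21.png

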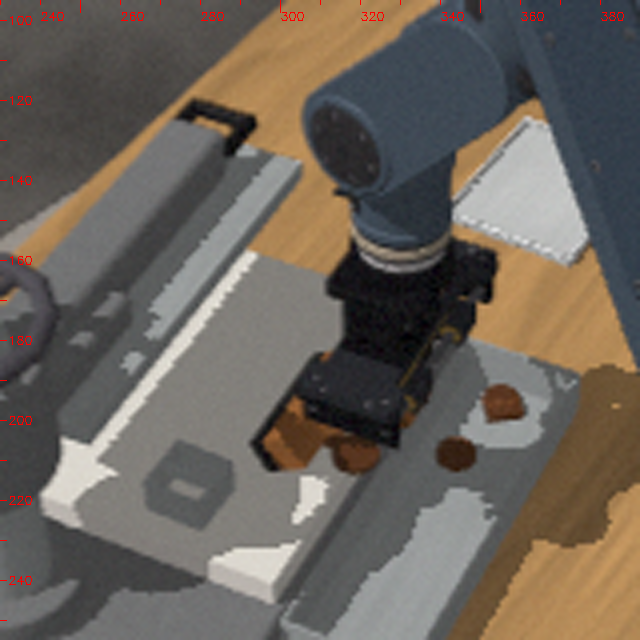

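>>> {"method": "arm_command", "body": {"plan": [{"claw":0,"dx":0,"dy":0.6,"dz":0,"twist":0},{"claw":0,"dx":0,"dy":1.3,"dz":0,"twist":0},{"claw":0,"dx":0,"dy":2,"dz":0,"twist":0},{"claw":0,"dx":0,"dy":2.7,"dz":0,"twist":0},{"claw":0,"dx":0,"dy":3.4,"dz":0,"twist":0},{"claw":0,"dx":0,"dy":4.1,"dz":0,"twist":0},{"claw":0,"dx":0,"dy":4.6,"dz":0,"twist":0},{"claw":0,"dx":0,"dy":5.1,"dz":0,"twist":0}]}}

```text
time_s: 27.25
position: [0.4149, 0.0356, 0.1201]
tcp_rot: [[0.092, -0.996, 0.001], [-0.996, -0.092, 0.001], [-0.001, -0.001, -1.0]]
force: [1.9, 0.1, 1.0]
opening: 0.458
```

```bash
python3 st.py 22 side
```

```text
t 27.25 grasp press [-210.6    8.3  139.1] tcpz 0.12010646064833749 F [1.9 0.1 1. ] M [ 0.04 -0.63 -0.  ] z [ 0.001  0.001 -1.   ] roll -0.001 yaw 5.28
```

View pics/cside22.png

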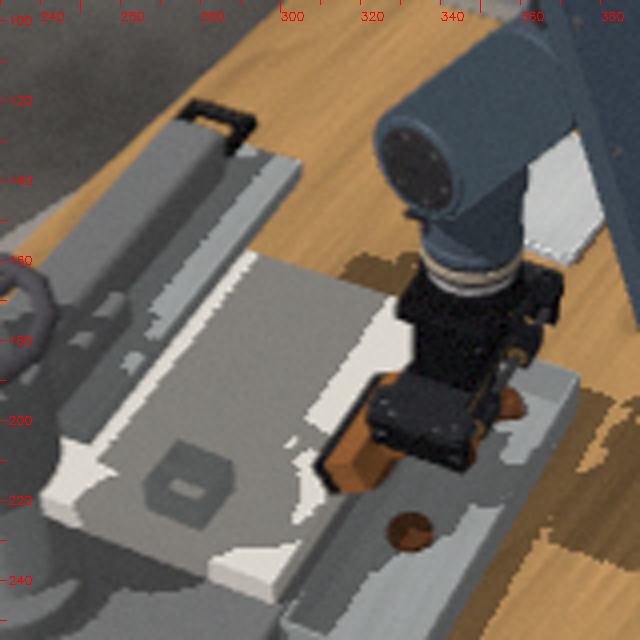

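>>> {"method": "arm_command", "body": {"plan": [{"claw":0,"dx":0,"dy":0.4,"dz":0,"twist":0},{"claw":0,"dx":0,"dy":0.7,"dz":-0.1,"twist":0},{"claw":0,"dx":0,"dy":0.7,"dz":-0.6,"twist":0},{"claw":0,"dx":0,"dy":0.7,"dz":-2,"twist":0},{"claw":0,"dx":0,"dy":0.7,"dz":-4.5,"twist":0},{"claw":0,"dx":0.8,"dy":0.7,"dz":-7,"twist":0},{"claw":0,"dx":2,"dy":0.7,"dz":-9,"twist":0},{"claw":0,"dx":3,"dy":0.7,"dz":-10,"twist":0}]}}

```text
time_s: 27.97
position: [0.4093, 0.0049, 0.2219]
tcp_rot: [[0.093, -0.996, -0.0], [-0.996, -0.093, 0.001], [-0.001, -0.0, -1.0]]
force: [0.3, 0.7, -4.3]
opening: 0.456
```

```bash
python3 st.py 23 side top
```

```text
t 27.97 grasp press [-219.   -21.8  240.9] tcpz 0.22189056384841283 F [ 0.3  0.7 -4.3] M [-0.    0.12  0.01] z [-0.     0.001 -1.   ] roll -0.001 yaw 5.34
```

View pics/cside23.png

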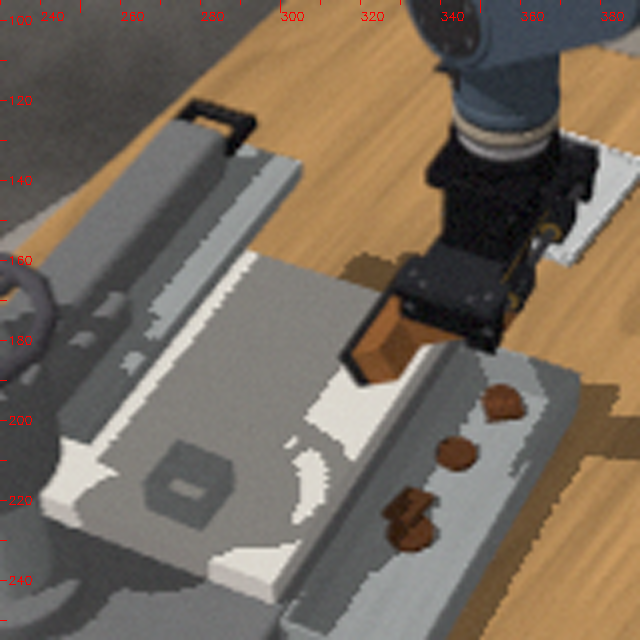

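View pics/ctop23.png

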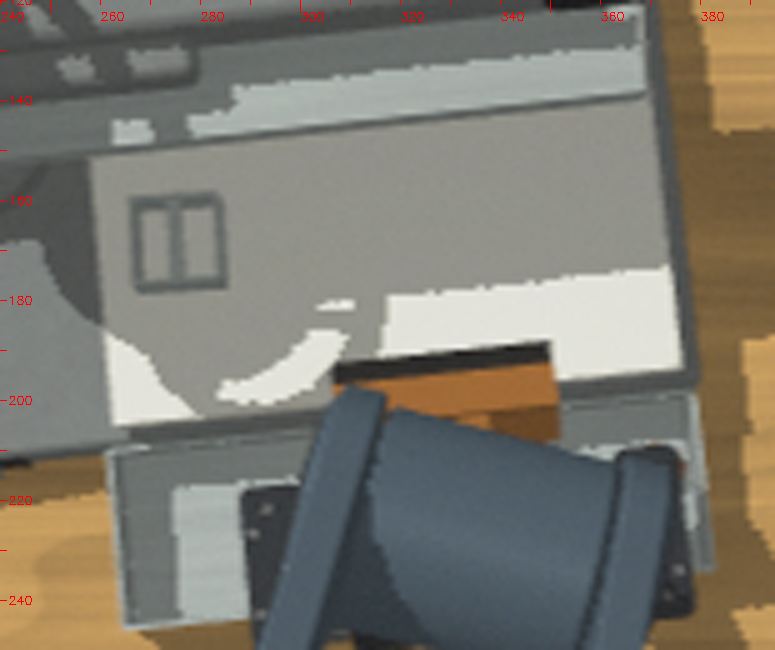

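>>> {"method": "arm_command", "body": {"plan": [{"claw":0,"dx":1,"dy":0,"dz":-0.3,"twist":0},{"claw":0,"dx":3.5,"dy":-0.5,"dz":-1,"twist":0},{"claw":0,"dx":7,"dy":-1.5,"dz":-1.5,"twist":1},{"claw":0,"dx":10.8,"dy":-2.5,"dz":-2,"twist":2},{"claw":0,"dx":14.6,"dy":-3.5,"dz":-2,"twist":3},{"claw":0,"dx":17.6,"dy":-4.2,"dz":-2,"twist":4},{"claw":0,"dx":19.5,"dy":-4.5,"dz":-2,"twist":5.3},{"claw":0,"dx":19.5,"dy":-4.5,"dz":-2,"twist":5.3}]}}

```text
time_s: 28.73
position: [0.4735, -0.1896, 0.2399]
tcp_rot: [[-0.006, -1.0, 0.001], [-1.0, 0.006, -0.001], [0.001, -0.001, -1.0]]
force: [0.8, 0.9, -3.2]
opening: 0.455
```

>>> {"method": "arm_command", "body": {"plan": [{"claw":0,"dx":1,"dy":0,"dz":0,"twist":0},{"claw":0,"dx":3.5,"dy":-0.2,"dz":0,"twist":0},{"claw":0,"dx":7,"dy":-0.5,"dz":0,"twist":0},{"claw":0,"dx":10.8,"dy":-0.8,"dz":0,"twist":0},{"claw":0,"dx":14.6,"dy":-1,"dz":0,"twist":0},{"claw":0,"dx":17.6,"dy":-1.2,"dz":0,"twist":0},{"claw":0,"dx":19.5,"dy":-1.2,"dz":0,"twist":0},{"claw":0,"dx":19.5,"dy":-1.2,"dz":0,"twist":0}]}}

```text
time_s: 29.4
position: [0.4836, -0.3886, 0.2383]
tcp_rot: [[-0.009, -1.0, -0.001], [-1.0, 0.009, -0.003], [0.003, 0.001, -1.0]]
force: [-0.1, 0.8, -4.6]
opening: 0.457
```

```bash
python3 - <<'E'
from st import *
s=show();print(s["position"])
cv2.imwrite("pics/side24.png",bot.capture("side")[:,:,::-1])
crop("pics/side24.png","pics/s24.png",300,420,60,180,5)
E
```

```text
t 29.4 grasp press [-181.  -420.3  257.3] tcpz 0.23829335644592411 F [-0.1  0.8 -4.6] M [-0.01  0.32 -0.01] z [-0.001 -0.003 -1.   ] roll 0.003 yaw -0.5
[ 0.48358183 -0.38858289  0.23829336]
```

View pics/s24.png

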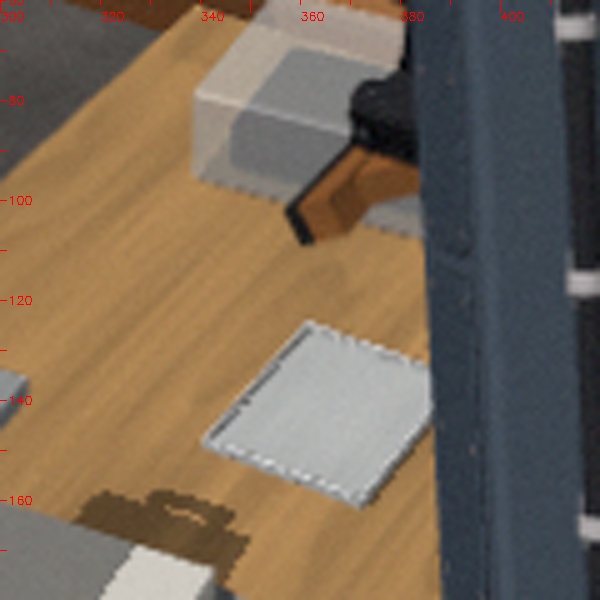

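>>> {"method": "arm_command", "body": {"plan": [{"claw":0,"dx":0,"dy":-4.1,"dz":0,"twist":0},{"claw":0,"dx":0,"dy":-8.2,"dz":0,"twist":0},{"claw":0,"dx":0,"dy":-11.5,"dz":0,"twist":0},{"claw":0,"dx":0,"dy":-13.7,"dz":0,"twist":0},{"claw":0,"dx":0,"dy":-15,"dz":0,"twist":0},{"claw":0,"dx":0,"dy":-15.6,"dz":0,"twist":0},{"claw":0,"dx":0,"dy":-15.6,"dz":0,"twist":0}]}}

```text
time_s: 30.03
position: [0.6398, -0.3841, 0.2359]
tcp_rot: [[-0.005, -1.0, -0.004], [-1.0, 0.005, 0.004], [-0.004, 0.004, -1.0]]
force: [0.2, -0.4, -3.7]
opening: 0.461
```

>>> {"method": "arm_command", "body": {"plan": [{"claw":0,"dx":0,"dy":0.6,"dz":0,"twist":0},{"claw":0,"dx":0,"dy":2,"dz":0,"twist":0},{"claw":0,"dx":0,"dy":4.5,"dz":0,"twist":0},{"claw":0,"dx":0,"dy":8,"dz":0,"twist":0},{"claw":0,"dx":0,"dy":12.1,"dz":0,"twist":0},{"claw":0,"dx":0,"dy":12.1,"dz":0,"twist":0},{"claw":0,"dx":0,"dy":12.1,"dz":0,"twist":0}]}}

```text
time_s: 30.62
position: [0.5137, -0.3819, 0.236]
tcp_rot: [[-0.008, -1.0, -0.009], [-1.0, 0.008, 0.008], [-0.008, 0.009, -1.0]]
force: [0.8, -0.6, -4.5]
opening: 0.459
```

```bash
python3 - <<'E'
from st import *
s=show();print(s["position"])
cv2.imwrite("pics/side25.png",bot.capture("side")[:,:,::-1])
crop("pics/side25.png","pics/s25.png",300,420,60,180,5)
E
```

```text
t 30.62 grasp press [-150.2 -416.6  255. ] tcpz 0.23604557300235285 F [ 0.8 -0.6 -4.5] M [ 0.    0.05 -0.01] z [-0.009  0.008 -1.   ] roll -0.008 yaw -0.46
[ 0.51374671 -0.38189403  0.23604557]
```

View pics/s25.png

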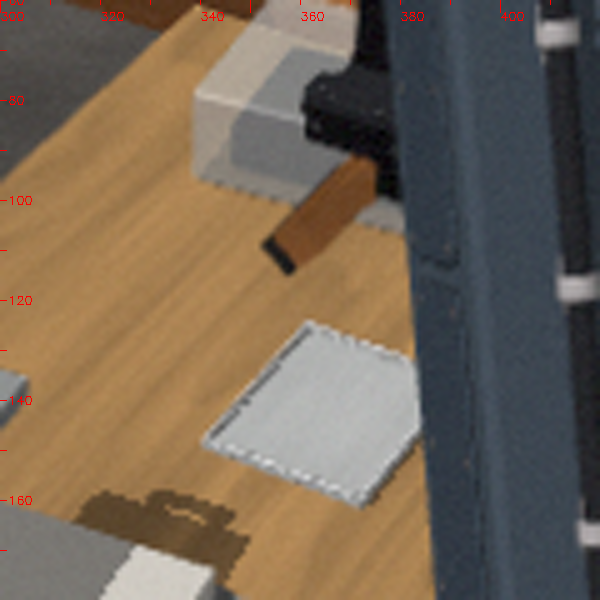

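>>> {"method": "arm_command", "body": {"plan": [{"claw":0,"dx":0,"dy":-4.1,"dz":0,"twist":0},{"claw":0,"dx":0,"dy":-8,"dz":0,"twist":0},{"claw":0,"dx":0,"dy":-10.7,"dz":0,"twist":0},{"claw":0,"dx":0,"dy":-12.2,"dz":0,"twist":0},{"claw":0,"dx":0,"dy":-12.8,"dz":0,"twist":0},{"claw":0,"dx":0,"dy":-12.8,"dz":0,"twist":0}]}}

```text
time_s: 31.17
position: [0.6459, -0.3835, 0.2357]
tcp_rot: [[-0.005, -1.0, -0.004], [-1.0, 0.005, 0.005], [-0.005, 0.004, -1.0]]
force: [-0.4, -0.7, -4.6]
opening: 0.454
```

>>> {"method": "arm_command", "body": {"plan": [{"claw":0,"dx":0,"dy":0.6,"dz":0,"twist":0},{"claw":0,"dx":0,"dy":2,"dz":0,"twist":0},{"claw":0,"dx":0,"dy":4.5,"dz":0,"twist":0},{"claw":0,"dx":0,"dy":8.6,"dz":0,"twist":0},{"claw":0,"dx":0,"dy":8.6,"dz":0,"twist":0},{"claw":0,"dx":0,"dy":8.6,"dz":0,"twist":0}]}}

```text
time_s: 31.67
position: [0.5548, -0.3821, 0.2358]
tcp_rot: [[-0.009, -1.0, -0.009], [-1.0, 0.009, 0.008], [-0.008, 0.009, -1.0]]
force: [0.7, 0.4, -3.5]
opening: 0.454
```

```bash
python3 - <<'E'
from st import *
s=show();print(s["position"])
cv2.imwrite("pics/side26.png",bot.capture("side")[:,:,::-1])
crop("pics/side26.png","pics/s26.png",300,420,60,180,5)
E
```

```text
t 31.67 grasp press [-109.3 -420.6  254.8] tcpz 0.23575438218996303 F [ 0.7  0.4 -3.5] M [-0.08  0.02  0.  ] z [-0.009  0.008 -1.   ] roll -0.008 yaw -0.49
[ 0.55480779 -0.38205402  0.23575438]
```

View pics/s26.png

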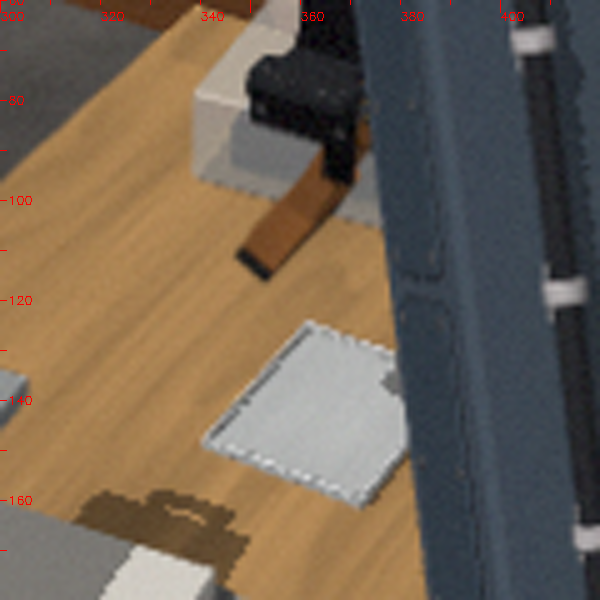

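```bash
cat > lean.py <<'E'
from st import *
def lean(g,yaw,obs,pxs):
    Y=np.radians(yaw)
    best=[]
    for th in range(-20,75,5):
        a=np.radians(th);c,s=np.cos(a),np.sin(a)
        e=np.array([.106*s-.015*c,-.106*c-.015*s]); b=e+.03*np.array([c,s])
        out=[]
        for q in (b,e):
            P=np.array([g[0]+np.cos(Y)*q[0]-np.sin(Y)*.055,g[1]+np.sin(Y)*q[0]+np.cos(Y)*.055,g[2]+q[1]])
            out.append(proj("side",[P])[0])
        print(th,np.round((np.array(out)-obs[:2])*pxs).tolist())
E
python3 -c "
from lean import *
lean([.5548,-.382,.2548],-.5,[300,60],5)"
```

```text
-20 [[339.0, 311.0], [375.0, 312.0]]
-15 [[327.0, 308.0], [364.0, 313.0]]
-10 [[316.0, 305.0], [353.0, 312.0]]
-5 [[304.0, 301.0], [341.0, 311.0]]
0 [[292.0, 295.0], [330.0, 309.0]]
5 [[281.0, 289.0], [318.0, 306.0]]
10 [[270.0, 283.0], [306.0, 302.0]]
15 [[260.0, 275.0], [295.0, 297.0]]
20 [[249.0, 267.0], [284.0, 291.0]]
25 [[240.0, 258.0], [273.0, 284.0]]
30 [[231.0, 248.0], [262.0, 277.0]]
35 [[222.0, 238.0], [252.0, 269.0]]
40 [[214.0, 228.0], [242.0, 260.0]]
45 [[207.0, 217.0], [233.0, 250.0]]
50 [[201.0, 206.0], [224.0, 241.0]]
55 [[196.0, 194.0], [216.0, 230.0]]
60 [[191.0, 183.0], [209.0, 219.0]]
65 [[187.0, 171.0], [202.0, 208.0]]
70 [[184.0, 159.0], [197.0, 197.0]]
```

>>> {"method": "arm_command", "body": {"plan": [{"claw":0,"dx":0,"dy":-4.1,"dz":0,"twist":0},{"claw":0,"dx":0,"dy":-7,"dz":0,"twist":0},{"claw":0,"dx":0,"dy":-8.5,"dz":0,"twist":0},{"claw":0,"dx":0,"dy":-9,"dz":0,"twist":0},{"claw":0,"dx":0,"dy":-9,"dz":0,"twist":0}]}}

```text
time_s: 32.13
position: [0.6487, -0.3838, 0.2362]
tcp_rot: [[-0.006, -1.0, -0.004], [-1.0, 0.006, 0.004], [-0.004, 0.004, -1.0]]
force: [-1.1, 0.1, -3.7]
opening: 0.453
```

>>> {"method": "arm_command", "body": {"plan": [{"claw":0,"dx":0,"dy":0.6,"dz":0,"twist":0},{"claw":0,"dx":0,"dy":2,"dz":0,"twist":0},{"claw":0,"dx":0,"dy":4.5,"dz":0,"twist":0},{"claw":0,"dx":0,"dy":8.6,"dz":0,"twist":0},{"claw":0,"dx":0,"dy":8.6,"dz":0,"twist":0},{"claw":0,"dx":0,"dy":8.6,"dz":0,"twist":0}]}}

```text
time_s: 32.63
position: [0.5576, -0.3823, 0.2362]
tcp_rot: [[-0.01, -1.0, -0.009], [-1.0, 0.01, 0.007], [-0.007, 0.009, -1.0]]
force: [1.5, -0.4, -2.8]
opening: 0.455
```

```bash
python3 - <<'E'
from lean import *
s=show();print(s["position"])
cv2.imwrite("pics/side27.png",bot.capture("side")[:,:,::-1])
crop("pics/side27.png","pics/s27.png",300,420,60,180,5)
lean(s["position"]+[0,0,.019],-.5,[300,60],5)
E
```

```text
t 32.63 grasp press [-106.6 -421.1  255.2] tcpz 0.2361808461911135 F [ 1.5 -0.4 -2.8] M [-0.07 -0.03  0.01] z [-0.009  0.007 -1.   ] roll -0.007 yaw -0.55
[ 0.5575827  -0.38231737  0.23618085]
-20 [[336.0, 309.0], [372.0, 310.0]]
-15 [[324.0, 306.0], [361.0, 311.0]]
-10 [[312.0, 303.0], [350.0, 311.0]]
-5 [[301.0, 299.0], [338.0, 309.0]]
0 [[289.0, 294.0], [327.0, 307.0]]
5 [[278.0, 287.0], [315.0, 304.0]]
10 [[267.0, 281.0], [303.0, 300.0]]
15 [[256.0, 273.0], [292.0, 295.0]]
20 [[246.0, 265.0], [280.0, 289.0]]
25 [[237.0, 256.0], [269.0, 282.0]]
30 [[227.0, 246.0], [259.0, 275.0]]
35 [[219.0, 236.0], [248.0, 267.0]]
40 [[211.0, 226.0], [239.0, 258.0]]
45 [[204.0, 215.0], [229.0, 249.0]]
50 [[198.0, 204.0], [221.0, 239.0]]
55 [[192.0, 192.0], [213.0, 228.0]]
60 [[188.0, 181.0], [206.0, 217.0]]
65 [[184.0, 169.0], [199.0, 206.0]]
70 [[181.0, 157.0], [193.0, 195.0]]
```

View pics/s27.png

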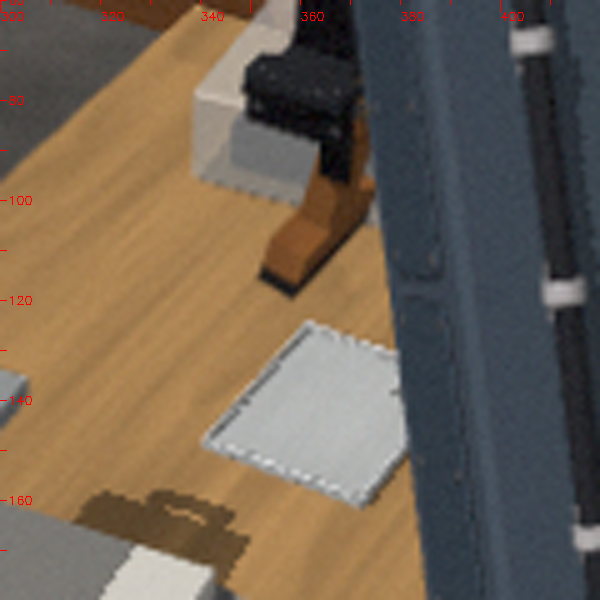

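>>> {"method": "arm_command", "body": {"plan": [{"claw":0,"dx":0,"dy":-4.1,"dz":0,"twist":0},{"claw":0,"dx":0,"dy":-7,"dz":0,"twist":0},{"claw":0,"dx":0,"dy":-8.5,"dz":0,"twist":0},{"claw":0,"dx":0,"dy":-9,"dz":0,"twist":0},{"claw":0,"dx":0,"dy":-9,"dz":0,"twist":0}]}}

```text
time_s: 33.1
position: [0.6514, -0.3842, 0.2366]
tcp_rot: [[-0.008, -1.0, -0.004], [-1.0, 0.007, 0.004], [-0.004, 0.004, -1.0]]
force: [-0.6, -0.3, -3.4]
opening: 0.456
```

>>> {"method": "arm_command", "body": {"plan": [{"claw":0,"dx":0,"dy":0.6,"dz":0,"twist":0},{"claw":0,"dx":0,"dy":2,"dz":0,"twist":0},{"claw":0,"dx":0,"dy":4.5,"dz":0,"twist":0},{"claw":0,"dx":0,"dy":8.6,"dz":0,"twist":0},{"claw":0,"dx":0,"dy":8.6,"dz":0,"twist":0},{"claw":0,"dx":0,"dy":8.6,"dz":0,"twist":0}]}}

```text
time_s: 33.6
position: [0.5604, -0.3826, 0.2366]
tcp_rot: [[-0.011, -1.0, -0.009], [-1.0, 0.011, 0.007], [-0.007, 0.009, -1.0]]
force: [-0.0, -0.2, -3.3]
opening: 0.457
```

>>> {"method": "arm_command", "body": {"plan": [{"claw":0,"dx":0,"dy":0,"dz":1,"twist":0},{"claw":0,"dx":0,"dy":0,"dz":3,"twist":0},{"claw":0,"dx":0,"dy":0,"dz":6,"twist":0},{"claw":0,"dx":0,"dy":0,"dz":9,"twist":0},{"claw":0,"dx":0,"dy":0,"dz":11,"twist":0},{"claw":0,"dx":0,"dy":0,"dz":12,"twist":0},{"claw":0,"dx":0,"dy":0,"dz":12,"twist":0}]}}

```text
time_s: 34.18
position: [0.558, -0.3806, 0.1134]
tcp_rot: [[-0.011, -1.0, -0.013], [-1.0, 0.011, 0.011], [-0.011, 0.013, -1.0]]
force: [-0.4, 0.1, -4.5]
opening: 0.454
```

```bash
python3 - <<'E'
from lean import *
s=show();print(s["position"])
cv2.imwrite("pics/side28.png",bot.capture("side")[:,:,::-1])
crop("pics/side28.png","pics/s28.png",300,420,60,180,5)
lean(s["position"]+[0,0,.019],-.5,[300,60],5)
E
```

```text
t 34.18 grasp press [-105.9 -419.5  132.4] tcpz 0.11336137340047482 F [-0.4  0.1 -4.5] M [ 0.05  0.11 -0.01] z [-0.013  0.011 -1.   ] roll -0.011 yaw -0.61
[ 0.5579881  -0.38064344  0.11336137]
-20 [[326.0, 442.0], [360.0, 445.0]]
-15 [[314.0, 440.0], [350.0, 445.0]]
-10 [[303.0, 436.0], [339.0, 445.0]]
-5 [[292.0, 432.0], [328.0, 443.0]]
0 [[281.0, 427.0], [317.0, 440.0]]
5 [[271.0, 421.0], [306.0, 437.0]]
10 [[260.0, 414.0], [295.0, 433.0]]
15 [[250.0, 407.0], [284.0, 428.0]]
20 [[240.0, 399.0], [273.0, 422.0]]
25 [[231.0, 390.0], [262.0, 416.0]]
30 [[222.0, 381.0], [252.0, 409.0]]
35 [[214.0, 372.0], [242.0, 401.0]]
40 [[207.0, 362.0], [233.0, 392.0]]
45 [[200.0, 352.0], [224.0, 383.0]]
50 [[194.0, 341.0], [216.0, 374.0]]
55 [[189.0, 331.0], [208.0, 364.0]]
60 [[184.0, 320.0], [202.0, 354.0]]
65 [[181.0, 309.0], [195.0, 344.0]]
70 [[178.0, 298.0], [190.0, 333.0]]
```

View pics/s28.png

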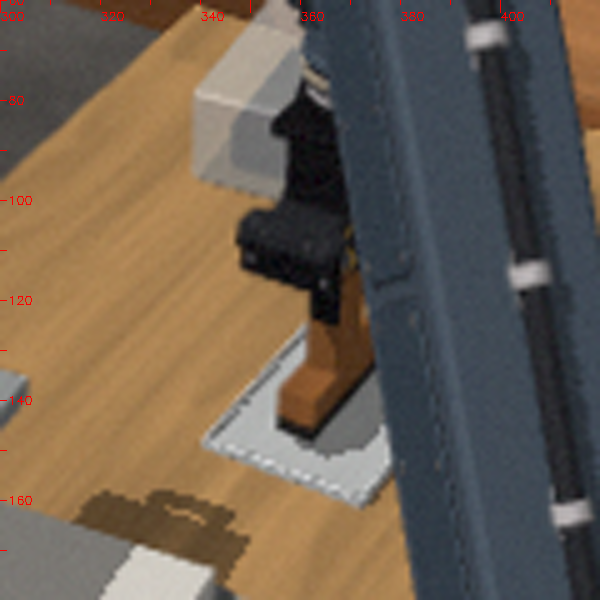

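>>> {"method": "arm_command", "body": {"plan": [{"claw":0,"dx":0.3,"dy":0,"dz":0.7,"twist":0},{"claw":0,"dx":0.3,"dy":0,"dz":1.4,"twist":0},{"claw":0,"dx":0.3,"dy":0,"dz":1.9,"twist":0},{"claw":0,"dx":0.3,"dy":0,"dz":2.1,"twist":0},{"claw":0,"dx":0.3,"dy":0,"dz":2.2,"twist":0},{"claw":0,"dx":0.3,"dy":0,"dz":2.3,"twist":0}]}}

```text
time_s: 34.73
position: [0.559, -0.3842, 0.0933]
tcp_rot: [[-0.011, -1.0, -0.01], [-1.0, 0.011, 0.008], [-0.008, 0.01, -1.0]]
force: [-0.9, 2.2, 3.3]
opening: 0.457
```

```bash
python3 st.py
```

```text
t 34.73 grasp press [-105.3 -423.1  112.3] tcpz 0.09328882831613083 F [-0.9  2.2  3.3] M [ 0.33  0.36 -0.07] z [-0.01   0.008 -1.   ] roll -0.008 yaw -0.61
```

>>> {"method": "arm_command", "body": {"plan": [{"claw":1,"dx":0,"dy":0,"dz":0,"twist":0},{"claw":1,"dx":0,"dy":0,"dz":0,"twist":0},{"claw":1,"dx":0,"dy":0,"dz":0,"twist":0},{"claw":1,"dx":0,"dy":0,"dz":0,"twist":0},{"claw":1,"dx":0,"dy":0,"dz":0,"twist":0},{"claw":1,"dx":0,"dy":0,"dz":0,"twist":0}]}}

```text
time_s: 35.23
position: [0.5591, -0.3845, 0.0935]
tcp_rot: [[-0.011, -1.0, -0.009], [-1.0, 0.011, 0.008], [-0.008, 0.01, -1.0]]
force: [0.4, 0.7, 0.2]
opening: 0.821
```

```bash
python3 - <<'E'
from st import *
show()
cv2.imwrite("pics/side29.png",bot.capture("side")[:,:,::-1])
crop("pics/side29.png","pics/s29.png",300,420,60,180,5)
E
```

```text
t 35.23 grasp press [-105.2 -423.4  112.5] tcpz 0.09353728862925616 F [0.4 0.7 0.2] M [-0.02  0.04 -0.06] z [-0.009  0.008 -1.   ] roll -0.008 yaw -0.61
```

View pics/s29.png

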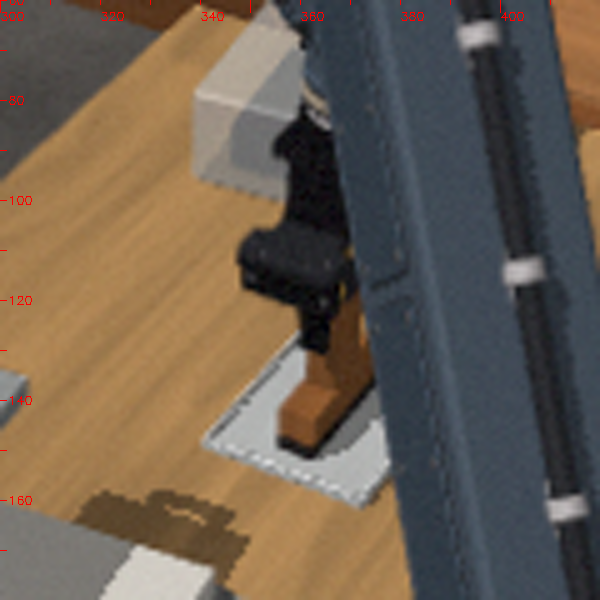

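Standing on the tray floor. Now rise and back off sideways for a clear view.

>>> {"method": "arm_command", "body": {"plan": [{"claw":1,"dx":0,"dy":0,"dz":0,"twist":0},{"claw":1,"dx":0,"dy":0,"dz":-1,"twist":0},{"claw":1,"dx":0,"dy":0,"dz":-3,"twist":0},{"claw":1,"dx":0,"dy":0,"dz":-6,"twist":0},{"claw":1,"dx":0,"dy":0,"dz":-9.5,"twist":0},{"claw":1,"dx":0,"dy":0,"dz":-13,"twist":0},{"claw":1,"dx":0,"dy":0,"dz":-15,"twist":0},{"claw":1,"dx":0,"dy":0,"dz":-15.5,"twist":0}]}}

```text
time_s: 35.95
position: [0.5627, -0.3875, 0.2548]
tcp_rot: [[-0.011, -1.0, -0.002], [-1.0, 0.011, 0.001], [-0.001, 0.002, -1.0]]
force: [1.0, -0.4, 0.5]
opening: 0.999
```

>>> {"method": "arm_command", "body": {"plan": [{"claw":1,"dx":2,"dy":2,"dz":0,"twist":0},{"claw":1,"dx":4.5,"dy":4.5,"dz":0,"twist":0},{"claw":1,"dx":7.2,"dy":7.2,"dz":0,"twist":0},{"claw":1,"dx":10,"dy":10,"dz":0,"twist":0},{"claw":1,"dx":12.5,"dy":12.5,"dz":0,"twist":0},{"claw":1,"dx":14,"dy":14,"dz":0,"twist":0},{"claw":1,"dx":14,"dy":14,"dz":0,"twist":0}]}}

```text
time_s: 36.53
position: [0.4169, -0.5294, 0.2536]
tcp_rot: [[-0.016, -1.0, -0.004], [-1.0, 0.016, 0.001], [-0.001, 0.004, -1.0]]
force: [1.0, -0.1, -0.2]
opening: 0.996
```

```bash
python3 - <<'E'
from st import *
s=show();print(s["position"],s["force"])
for n in ("side","top"): cv2.imwrite(f"pics/{n}30.png",bot.capture(n)[:,:,::-1])
crop("pics/side30.png","pics/s30.png",260,420,100,250,5)
crop("pics/top30.png","pics/t30.png",240,510,120,260,2)
im=cv2.imread("pics/t30.png");
E
```

```text
t 36.53 grasp press [-260.2 -554.5  272.6] tcpz 0.25355674627887886 F [ 1.  -0.1 -0.2] M [0.01 0.   0.04] z [-0.004  0.001 -1.   ] roll -0.001 yaw -0.93
[ 0.41686878 -0.52938381  0.25355675] [ 0.98443726 -0.1045256  -0.17113299]
```

View pics/side30.png

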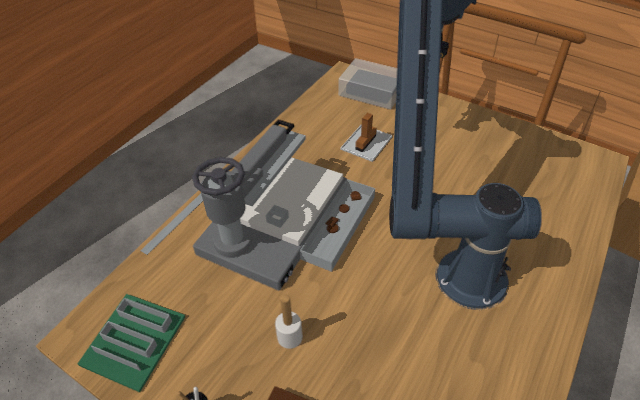

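View pics/s30.png

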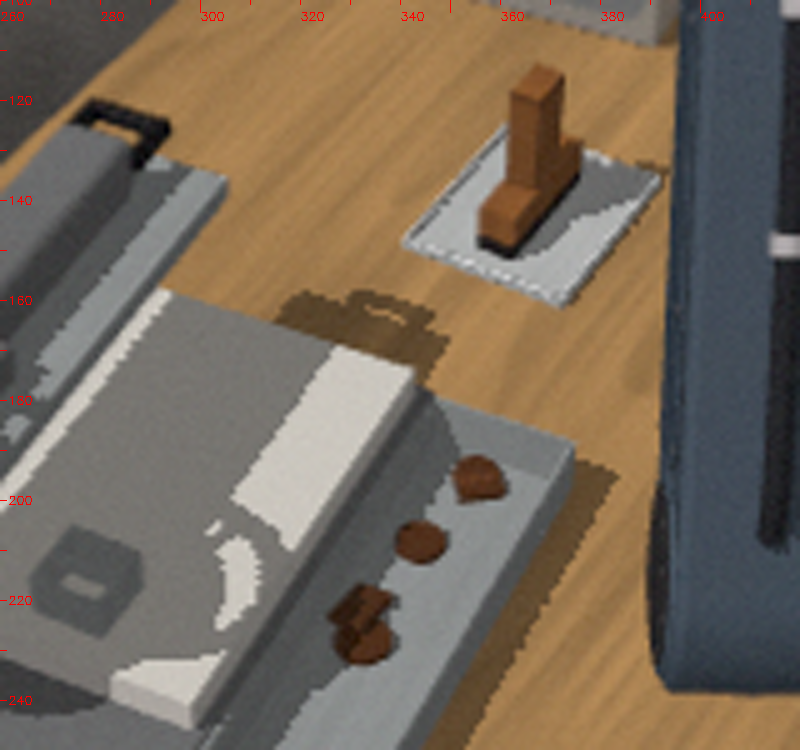

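View pics/top30.png

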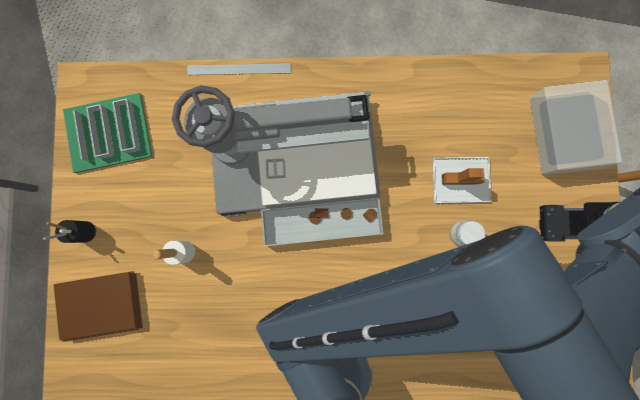

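```bash
python3 -c "
from rig import bot
print(bot.hand_in())"
```

```text
the job is handed in; nothing more can be done
None
```

All four slugs are in the scrap tray, the scraper is standing upright back in its tool tray, and I handed the job in at about 36.6 s. The hand-in reports no verdict.

**Method:** The arm interface cannot tilt the tool. I gripped the handle across its 40 mm sides and leaned the scraper to about 60° in the grip by pulling its foot against the tool tray's back wall. I then made two strokes from about 40 mm behind the beam's front edge to the board's front edge:
- The first, at press y about -99 mm, wiped off the tongue and the 34 mm disc.
- The second, at press y about +8 mm, wiped off the 38 mm disc and the rectangle.

The force readings I took came to about 3 to 6 N of contact while drawing. At set-down it was about 10 N, which is above the 3 to 10 N wiping range but well under the 30 N limit.

**What went wrong on the way:**
- The tool's tilt drifted by up to about 3° between calls, and I corrected it.
- The correcting moves shook the scraper back upright, so I had to lean it a second time.
- After the strokes I used the same kind of quick moves on purpose to bring it upright before setting it down.

**Last checks (side and top pictures):**
- **Slugs:** The board carries only the die, and all four slugs lie in the scrap tray. The rectangle rests tilted on the 38 mm disc; I judged it to be below the 40 mm limit by eye, not by measurement.
- **Scraper:** It stands upright near the middle of the tool tray.
- **Other objects:** The die, tin and mallet look unmoved.
- **Gripper:** It is open and clear of everything, with measured force within about 1 N.

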